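# Find the loaded slide cassette by its weight and load it

## Robot

A 6-joint arm with a two-finger parallel gripper is mounted at the origin on the work surface; the furniture and walls round the work are solid. World frame = base frame: x ahead of the robot, y to its left, z up, the work surface at z = 0. Lengths are in m, angles in rad, forces in N, time in s.
With the tool pointing down it reaches from about 0.375 to 0.925 m from the base axis. Payload 5.7 kg.
Tool frame: the origin (TCP) lies between the finger pads; the fingertips stand 25 mm ahead of it and the grasp point (between the pads) lies 6 mm ahead of it; y points along the fingers, x is the direction in which the jaws open and shut, and the axes are right-handed (so a half turn about y gives the same grasp; the last joint's range is limited). The gripper opens to 88 mm and grips with 3 to 60 N. Pads are 20 mm wide; open, the fingers measure 115 mm over their backs; the gripper's body (75 mm by 178 mm) begins 61 mm behind the grasp point.
Start: joints at [-1.454, 0.359, 1.51, -0, 1.272, -0.115], TCP at [0.138, -0.584, 0.248] pointing down, gripper open.
Joint ranges: [-2.97, 2.97], [-1.01, 2.36], [0.21, 2.38], [-0.96, 4.11], [0.2, 2.71], [-2.98, 2.98]. Speed limits (rad/s): [2.39, 2.39, 3.14, 3.14, 3.14, 3.14].

## Interface

Orientations are given as a unit quaternion [w, x, y, z].
In Python, from bench import manip gives the robot as it stands. The module is installed in compiled form; this text tells all that it offers.
- The arm moves only by the tool apply_moves, never from a script. Its argument "motion" is a list of rows, each an object with "travel": the shift along the tool's x, y, z in m, a list of three; "delta_rot": the turn, a rotation vector about the tool's x, y, z in rad, a list of three; "jaw": the gripper command: -1 is fully open, 1 is shut, values between are in proportion. In form: [{"travel": [x, y, z], "delta_rot": [wx, wy, wz], "jaw": jaw}, ...]. A call has 1 to 20 rows; each row shifts and turns the pose as measured when the row begins, along the tool's axes as they then stand; what a row does not reach is not made up. A row lasts 1/12 s, in which the tool goes at most 41.7 mm and 7.16 degrees, less where a joint would pass 70% of its speed; a pose out of reach is approached as far as the arm can. A call with a gripper value outside its range is refused whole. The fingers move at their own pace and stop on an object; the grip force is fixed at half the most. Time passes only in rows, so rows that do not move let the fingers close. It gives the time, the measured TCP pose, the force and the opening at its end, in the units of the state.
- manip.get_obs(): the state, without advancing time (a new reading comes with each control period).
- manip.grab_frame(name): name is "side" or "top"; returns the picture (384x512x3 uint8, blue, green, red); there is no depth.
- manip.calibration(name): a dict with "fx", "fy", "cx", "cy" (pixels), "world_to_cam" (4x4, takes a point from world to camera coordinates). Camera axes: x right, y up, looking along -z (the intrinsics and any distortion apply to the point x, -y, -z); pixel columns grow to the right and rows downward; lengths in m; the calibration is good to about 2 mm. A picture is of the moment at which its call begins. calibration takes no time and is no camera call.
- manip.sign_off(): hands the job in, once; it reports no verdict.
Trained networks look in the newest picture that a camera, given by its name, has taken for a name from the list of things; names that differ only in an ending like _2 or _b are one class to them, and where a whole thing is asked for, a point or a joint stands for the part that bears it (a point fixed in the world has none). Each returns a list of dicts, best first, with "score" (0 to 1); they miss things now and then, are a little off and sometimes report something else, mostly with a low value. They report only what shows in the picture. A call takes as long as a camera call. They do not tell look-alikes from the thing itself.
- manip.look_for(camera, query): "at" ([column, row] in pixels, amid what is visible of it).
- manip.regions_of(camera, query): "pixels" (384x512 bool, what is visible of it) and "at" ([column, row] in pixels, amid what is visible of it).
The state is a dict: "clock": time; "joint_positions": joint angles; "qd": joint speeds; "joint_efforts": joint torques, N m; "position": TCP position; "tcp_rot": TCP orientation; "ft_force": force on the tool from outside, world axes, zero at the start; "moment": the same for the moment, N m; "grip_width": opening from 0.0 (shut) to 1.0 (fully open).
Only numpy, scipy, OpenCV 4.12 (cv2) and the standard library are available. Lean on these libraries where they do the work, as an engineer would, in place of code of your own. Each camera call takes 0.05 s, during which the arm holds its last target.

## Task

One of the three look-alike slide cassettes in the upright rack is full of slides, the other two are empty: feel by weight which is the full one. Slide it up out of the rack by its top edge, stand it in the low parking stand and let go, then take it again by its two narrow ends and lower it, without dropping it, fully home between the tall cheeks of the loading bay. Let go; the empty cassettes must stand fully down in the rack at the end, and the other things on the bench be left where they are.

Things in the scene. Friction and masses are not known exactly. Their poses are not given: they have to be found in the camera images.
- cassette_p: one of three look-alike closed cassettes, plain grey plastic, 64 mm wide (own x), 16 thick (y), 92 tall (z); origin: centre of its underside. One, not known beforehand nor to be seen, is full: 0.37 to 0.49 kg; the two empty ones weigh 0.08 to 0.13 kg. At the start they stand upright in the rack's slots in any order, width along the rack's x
- cassette_q: one of three look-alike closed cassettes, plain grey plastic, 64 mm wide (own x), 16 thick (y), 92 tall (z); origin: centre of its underside. One, not known beforehand nor to be seen, is full: 0.37 to 0.49 kg; the two empty ones weigh 0.08 to 0.13 kg. At the start they stand upright in the rack's slots in any order, width along the rack's x
- cassette_r: one of three look-alike closed cassettes, plain grey plastic, 64 mm wide (own x), 16 thick (y), 92 tall (z); origin: centre of its underside. One, not known beforehand nor to be seen, is full: 0.37 to 0.49 kg; the two empty ones weigh 0.08 to 0.13 kg. At the start they stand upright in the rack's slots in any order, width along the rack's x
- slide_rack: fixed aluminium rack 94 (own x) x 200 (y) x 100 mm high; origin: centre of underside. Slots at own y -60, 0, +60 mm, x 0; slot floors 8 mm above the bench, cassette tops level with the side walls (100 mm). Walls and ribs enclose the narrow ends, so grip there only across the 16 mm thickness (along y): the middle 54 mm of the width is free, 44 mm gap between cassettes
- park_stand: low white stand fixed to the bench, foot 60 x 60 mm, 31 mm high; origin: centre of underside. One central slot along own x, 19 mm wide (y), flared lips, floor 6 mm above the bench, straight walls to 26 mm, ends open. A cassette stands upright in it, width along own x, either way round
- load_bay: fixed bay: white base 130 (own x) x 110 mm with two aluminium cheeks; origin: on the bench, midway between cheeks. Gap 19 mm (y, flared at top), cheeks 44 mm long (x), up to 98 mm above bench, so a cassette's ends stick out 10 mm each side. Floor 12 mm above bench; 8 mm high curbs at x +-37 mm; grey housing 52 mm high at y +28 to +64. Cassette upright, width along x, either way round
- film_box: bystander, loose on the bench, to be left where it stands: pale carton 55 x 120 x 50 mm, origin at the centre of its underside
- petri_a: bystander, loose on the bench, to be left where it stands: round flat dish, 61 mm across, 12 mm high, origin at the centre of its underside
- timer: bystander, loose on the bench, to be left where it stands: flat white timer 66 x 66 x 19 mm, origin at the centre of its underside
Things that resemble listed ones, but are neither listed nor needed, are in the scene too. What is shaped like the cassette_q but black, orange or red is not meant.

How it is judged:
On the way:
1. the full cassette (known by its weight on the stand) stands in the parking stand, let go (((x of cassette_p in the frame of park_stand between -0.02 and 0.02 m and y of cassette_p in the frame of park_stand between -0.006 and 0.006 m and z of cassette_p in the frame of park_stand between 0.002 and 0.01 m and angle between cassette_p's own z axis and vertical below 0.2 rad and contact force between cassette_p and the fingers below 0.05 N and contact force between cassette_p and park_stand above 2.4 N) or (x of cassette_q in the frame of park_stand between -0.02 and 0.02 m and y of cassette_q in the frame of park_stand between -0.006 and 0.006 m and z of cassette_q in the frame of park_stand between 0.002 and 0.01 m and angle between cassette_q's own z axis and vertical below 0.2 rad and contact force between cassette_q and the fingers below 0.05 N and contact force between cassette_q and park_stand above 2.4 N) or (x of cassette_r in the frame of park_stand between -0.02 and 0.02 m and y of cassette_r in the frame of park_stand between -0.006 and 0.006 m and z of cassette_r in the frame of park_stand between 0.002 and 0.01 m and angle between cassette_r's own z axis and vertical below 0.2 rad and contact force between cassette_r and the fingers below 0.05 N and contact force between cassette_r and park_stand above 2.4 N))), for 0.1 s.
At the end, for the whole second after the job is handed in: The full cassette (over 2.4 N on the bay) stands at rest in the loading bay, within 4 mm of the floor, 0.12 rad of upright, 5 mm across, 10 mm along and 0.2 rad in yaw of the middle between the cheeks; both empties stand upright in rack slots (any), within 5 mm of the slot floor (((x of cassette_p in the frame of load_bay between -0.01 and 0.01 m and y of cassette_p in the frame of load_bay between -0.005 and 0.005 m and z of cassette_p in the frame of load_bay between 0.008 and 0.016 m and angle between cassette_p's own z axis and vertical below 0.12 rad and angle between the x axis of cassette_p and the x axis of load_bay, either way round below 0.2 rad and linear speed of cassette_p below 0.02 m/s and contact force between cassette_p and load_bay above 2.4 N) or (x of cassette_q in the frame of load_bay between -0.01 and 0.01 m and y of cassette_q in the frame of load_bay between -0.005 and 0.005 m and z of cassette_q in the frame of load_bay between 0.008 and 0.016 m and angle between cassette_q's own z axis and vertical below 0.12 rad and angle between the x axis of cassette_q and the x axis of load_bay, either way round below 0.2 rad and linear speed of cassette_q below 0.02 m/s and contact force between cassette_q and load_bay above 2.4 N) or (x of cassette_r in the frame of load_bay between -0.01 and 0.01 m and y of cassette_r in the frame of load_bay between -0.005 and 0.005 m and z of cassette_r in the frame of load_bay between 0.008 and 0.016 m and angle between cassette_r's own z axis and vertical below 0.12 rad and angle between the x axis of cassette_r and the x axis of load_bay, either way round below 0.2 rad and linear speed of cassette_r below 0.02 m/s and contact force between cassette_r and load_bay above 2.4 N)) and ((x of cassette_p in the frame of slide_rack between -0.008 and 0.008 m and y of cassette_p in the frame of slide_rack between -0.07 and 0.07 m and z of cassette_p in the frame of slide_rack between 0.003 and 0.013 m and angle between cassette_p's own z axis and vertical below 0.15 rad) or (x of cassette_p in the frame of load_bay between -0.01 and 0.01 m and y of cassette_p in the frame of load_bay between -0.005 and 0.005 m and z of cassette_p in the frame of load_bay between 0.008 and 0.016 m and angle between cassette_p's own z axis and vertical below 0.12 rad and angle between the x axis of cassette_p and the x axis of load_bay, either way round below 0.2 rad and linear speed of cassette_p below 0.02 m/s)) and ((x of cassette_q in the frame of slide_rack between -0.008 and 0.008 m and y of cassette_q in the frame of slide_rack between -0.07 and 0.07 m and z of cassette_q in the frame of slide_rack between 0.003 and 0.013 m and angle between cassette_q's own z axis and vertical below 0.15 rad) or (x of cassette_q in the frame of load_bay between -0.01 and 0.01 m and y of cassette_q in the frame of load_bay between -0.005 and 0.005 m and z of cassette_q in the frame of load_bay between 0.008 and 0.016 m and angle between cassette_q's own z axis and vertical below 0.12 rad and angle between the x axis of cassette_q and the x axis of load_bay, either way round below 0.2 rad and linear speed of cassette_q below 0.02 m/s)) and ((x of cassette_r in the frame of slide_rack between -0.008 and 0.008 m and y of cassette_r in the frame of slide_rack between -0.07 and 0.07 m and z of cassette_r in the frame of slide_rack between 0.003 and 0.013 m and angle between cassette_r's own z axis and vertical below 0.15 rad) or (x of cassette_r in the frame of load_bay between -0.01 and 0.01 m and y of cassette_r in the frame of load_bay between -0.005 and 0.005 m and z of cassette_r in the frame of load_bay between 0.008 and 0.016 m and angle between cassette_r's own z axis and vertical below 0.12 rad and angle between the x axis of cassette_r and the x axis of load_bay, either way round below 0.2 rad and linear speed of cassette_r below 0.02 m/s))); the robot touches nothing.
It fails at once if a cassette is dropped into the bay (faster than 0.4 m/s between the cheeks) ((horizontal distance between cassette_p and load_bay below 0.02 m and height (world z) of cassette_p below 0.08 m and linear speed of cassette_p above 0.4 m/s) or (horizontal distance between cassette_q and load_bay below 0.02 m and height (world z) of cassette_q below 0.08 m and linear speed of cassette_q above 0.4 m/s) or (horizontal distance between cassette_r and load_bay below 0.02 m and height (world z) of cassette_r below 0.08 m and linear speed of cassette_r above 0.4 m/s)).
It fails at once if a bystander (carton, dish or timer) is moved more than 30 mm (distance of any of film_box, petri_a, timer from where it was at the start of the episode above 0.03 m).
It also fails if it takes over 72 s, if anything falls off the work surface, if the arm or the gripper's body presses on something with over 40 N, if the wrist force passes 120 N, or if a joint passes its speed limit or range.

## Working session

There is one attempt and no reset: what is moved stays moved. The work goes in short steps, Python scripts to look and compute and a tool call to move; the robot and the scene stay as the last step left them, time stands still between calls to the robot, and variables do not carry over. Pictures are saved under pics/ and viewed, and the job is handed in when it is done.

Besides the shell and the picture viewer there is one more tool, called after "Call:" by a JSON object that holds its "name" and its "arguments", one argument or row to a line. apply_moves: Moves the arm, as the interface text tells. Its arguments: {"type":"object","properties":{"motion":{"type":"array"}},"required":["motion"]}

```bash
mkdir -p pics; cat > h.py <<'E'
import numpy as np, cv2
from bench import manip
def grab(cam,name,scale=1.5):
    im=manip.grab_frame(cam); 
    cv2.imwrite('pics/'+name+'.png',cv2.resize(im,None,fx=scale,fy=scale,interpolation=cv2.INTER_CUBIC)); return im
def proj(cam,P):
    c=manip.calibration(cam); P=np.atleast_2d(P); T=np.array(c['world_to_cam'])
    q=P@T[:3,:3].T+T[:3,3]
    return np.c_[c['cx']+c['fx']*q[:,0]/-q[:,2], c['cy']+c['fy']*(-q[:,1])/-q[:,2]]
def ray(cam,uv,z):
    c=manip.calibration(cam); T=np.array(c['world_to_cam']); R=T[:3,:3]; o=-R.T@T[:3,3]
    d=R.T@np.array([(uv[0]-c['cx'])/c['fx'],-(uv[1]-c['cy'])/c['fy'],-1])
    return o+d*(z-o[2])/d[2]
E
python3 - <<'E'
from h import *
grab('top','t0');grab('side','s0')
for c in('top','side'):
    k=manip.calibration(c);print({a:b for a,b in k.items()})
    for n in ('cassette_p','slide_rack','park_stand','load_bay','film_box','petri_a','timer'):
        print(c,n,[(np.round(d['at']),round(d['score'],2)) for d in manip.look_for(c,n)])
print(manip.get_obs())
E
```

```text
{'fx': 352.52452331520743, 'fy': 352.52452331520743, 'cx': 254.37374056096186, 'cy': 191.98851794041207, 'world_to_cam': array([[-0.02914682, -0.99926842, -0.0247608 ,  0.02126869],
       [ 0.99447598, -0.03148815,  0.10013006, -0.55798971],
       [-0.10083648, -0.02170555,  0.99466621, -0.88274588],
       [ 0.        ,  0.        ,  0.        ,  1.        ]])}
top cassette_p [(array([364., 261.]), 0.91), (array([323., 209.]), 0.75), (array([373., 210.]), 0.71), (array([348., 209.]), 0.68), (array([345., 162.]), 0.55), (array([339., 213.]), 0.5)]
top slide_rack [(array([340., 215.]), 0.76)]
top park_stand [(array([250., 211.]), 0.85), (array([263., 150.]), 0.35)]
top load_bay [(array([145., 202.]), 0.59)]
top film_box [(array([160., 268.]), 0.78)]
top petri_a [(array([264., 150.]), 0.97)]
top timer [(array([160., 270.]), 0.7), (array([224., 140.]), 0.55)]
{'fx': 400.6569940957225, 'fy': 400.6569940957225, 'cx': 255.73885595767555, 'cy': 186.6080167173963, 'world_to_cam': array([[ 0.99801077, -0.06295658,  0.00331157, -0.54615995],
       [ 0.02842283,  0.49621275,  0.86773558, -0.
[... 587 characters left out ...]
 (array([243., 205.]), 0.58)]
{'clock': 0.8, 'joint_positions': array([-1.45412500e+00,  3.58772316e-01,  1.51039755e+00,  2.28892542e-05,
        1.27248670e+00, -1.15147800e-01]), 'qd': array([-0.00060487, -0.00092992, -0.00019548, -0.00107227,  0.0014252 ,
        0.00079673]), 'joint_efforts': array([-9.51723523e-04, -5.15265012e+01, -2.71115845e+01,  6.77819503e-02,
        2.42725021e-02, -1.75368507e-05]), 'position': array([ 0.13781879, -0.58393525,  0.24764021]), 'tcp_rot': array([ 0.55449006, -0.55444718,  0.43883229, -0.43881124]), 'ft_force': array([ 0.31559513, -0.1047184 , -0.43157499]), 'moment': array([-0.02547381,  0.02864065, -0.00581732]), 'grip_width': 1.0015643055277412}
```

View pics/t0.png

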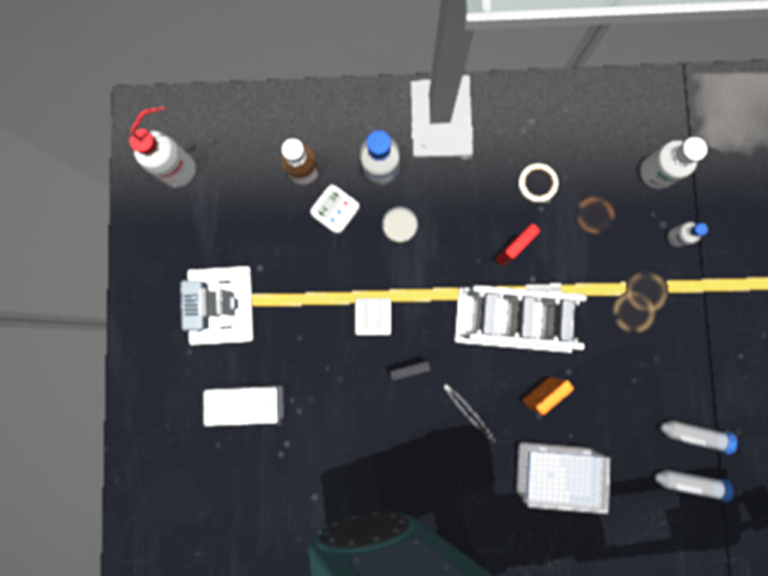

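View pics/s0.png

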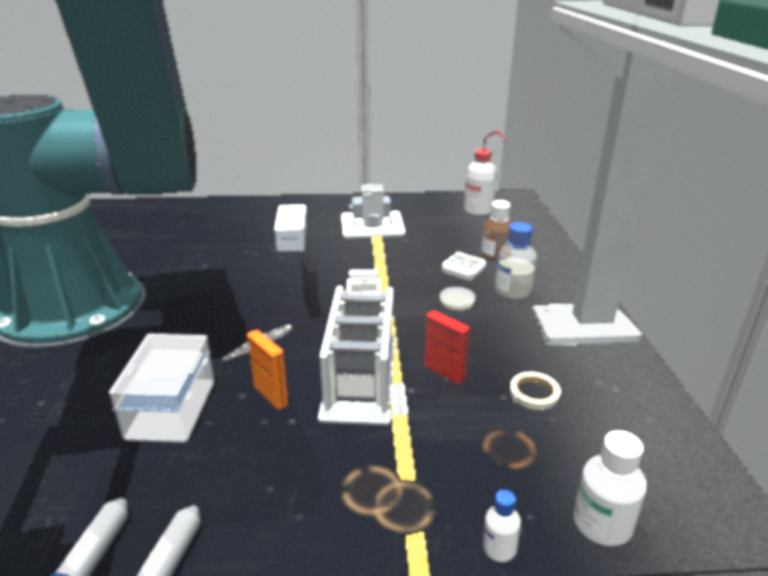

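```bash
cat > crop.py <<'E'
import cv2,sys
def crop(im,u0,v0,u1,v1,s,name,draw=None):
    c=cv2.resize(im[v0:v1,u0:u1],None,fx=s,fy=s,interpolation=cv2.INTER_CUBIC)
    if draw is not None:
        for pts,col in draw:
            for p in pts: cv2.circle(c,(int(round((p[0]-u0+.5)*s)),int(round((p[1]-v0+.5)*s))),2,col,-1)
    cv2.imwrite('pics/'+name+'.png',c)
E
python3 - <<'E'
from h import *; from crop import crop
t=manip.grab_frame('top');s=manip.grab_frame('side')
np.save('t.npy',t);np.save('s.npy',s)
crop(t,295,180,400,245,7,'tr');crop(t,110,165,290,245,4,'tb');crop(s,200,170,280,290,5,'sr');crop(s,215,115,285,160,10,'sb')
print(manip.get_obs()['clock'])
for uv in((340,215),(250,211),(145,202)):print(ray('top',uv,0.05))
for n in('slide_rack','park_stand','load_bay'):
    for c in('top','side'):
        for d in manip.regions_of(c,n)[:1]:
            m=d['pixels'].astype(np.uint8);r=cv2.minAreaRect(cv2.findNonZero(m));print(n,c,d['score'],r,m.sum())
E
```

```text
0.9
[ 0.49183972 -0.20774225  0.05      ]
[0.50859392 0.01619436 0.05      ]
[0.539459   0.28173699 0.05      ]
slide_rack top 0.56 ((346.1205749511719, 211.43234252929688), (84.36614990234375, 38.271549224853516), 4.39870548248291) 1783
slide_rack side 0.93 ((237.554443359375, 236.64866638183594), (48.94941711425781, 90.57847595214844), 1.6846843957901) 1899
park_stand top 0.88 ((248.0, 210.0), (22.0, 22.0), 90.0) 521
park_stand side 0.52 ((242.0, 187.5), (17.0, 24.0), 90.0) 366
load_bay top 0.89 ((143.775390625, 202.95692443847656), (48.924556732177734, 48.36985778808594), 86.8201675415039) 2207
load_bay side 0.63 ((247.58767700195312, 139.86712646484375), (35.383148193359375, 39.972599029541016), 87.87889862060547) 1045
```

View pics/tr.png

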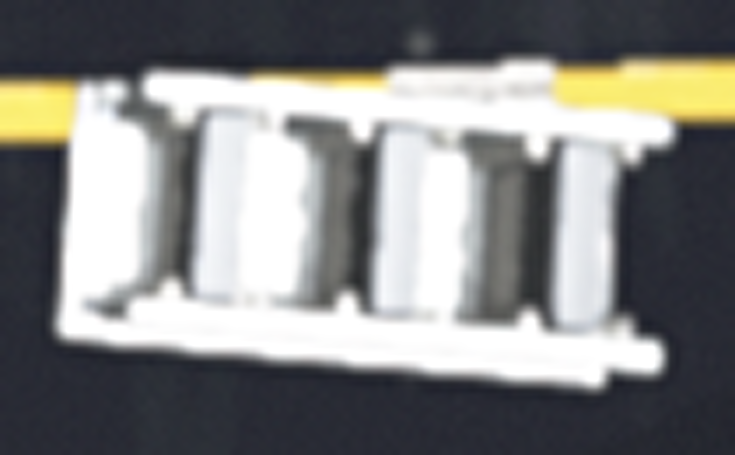

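View pics/tb.png

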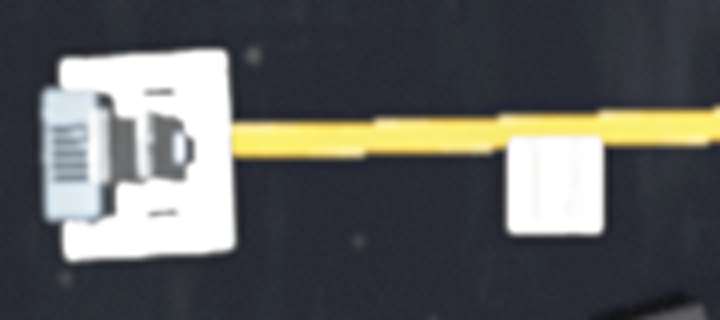

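View pics/sr.png

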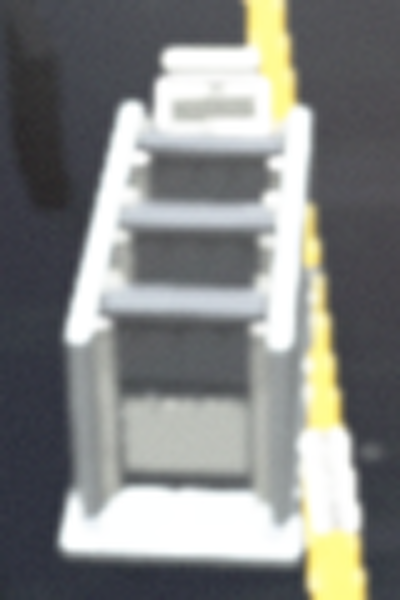

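View pics/sb.png

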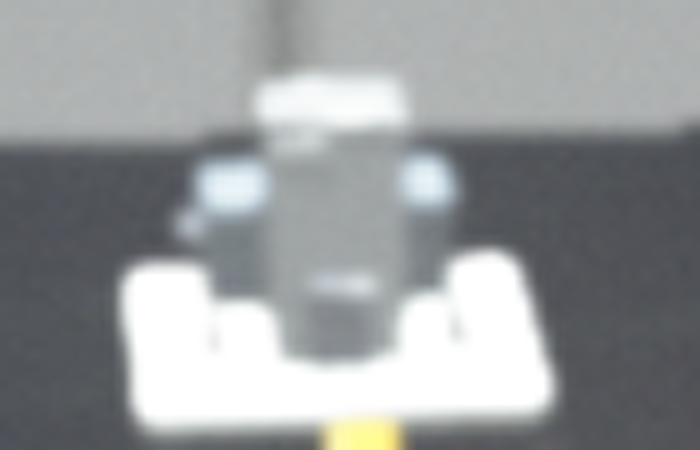

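```bash
cat > fit.py <<'E'
from h import *; from crop import crop
from scipy.optimize import least_squares
def tr(p,L):
    L=np.asarray(L,float);c,s=np.cos(p[2]),np.sin(p[2]);return np.c_[p[0]+c*L[:,0]-s*L[:,1],p[1]+s*L[:,0]+c*L[:,1],L[:,2]]
def unc(pts,u0,v0,s): return (np.asarray(pts,float)+.5)/s-.5+[u0,v0]
def fit(obs,p0):
    f=lambda p:np.concatenate([(proj(c,tr(p,L))-uv).ravel() for c,L,uv in obs])
    r=least_squares(f,p0,loss='soft_l1');return r.x,np.abs(r.fun).max(),np.sqrt(np.mean(r.fun**2))
def box(x0,x1,y0,y1,z0,z1,n=12):
    P=[];X=[(x0,x1),(y0,y1),(z0,z1)]
    for a in range(3):
        o=[i for i in range(3) if i!=a]
        for i in X[o[0]]:
            for j in X[o[1]]:
                for t in np.linspace(X[a][0],X[a][1],n):
                    q=[0,0,0];q[a]=t;q[o[0]]=i;q[o[1]]=j;P.append(q)
    return np.array(P)
E
python3 - <<'E'
from fit import *
t=np.load('t.npy');s=np.load('s.npy')
L=[];
for y in(60,0,-60): L+=[(.032,(y+8)/1e3,.1),(.032,(y-8)/1e3,.1),(-.032,(y-8)/1e3,.1),(-.032,(y+8)/1e3,.1)]
uv=unc([(208,110),(252,110),(241,298),(193,296),(385,125),(428,128),(417,312),(372,312),(563,142),(618,142),(608,326),(552,325)],295,180,7)
pr,*e=fit([('top',L,uv)],[.49,-.2,0]);print('rack',pr,e)
Ls=[(.03,.03,.031),(.03,-.03,.031),(-.03,-.03,.031),(-.03,.03,.031)]
ps,*e=fit([('top',Ls,unc([(507,137),(604,137),(604,236),(507,236)],110,165,4))],[.5,0,0]);print('stand',ps,e)
Lb=[(.065,-.055,.012),(-.065,-.055,.012),(-.065,.055,.012)]
pb,*e=fit([('top',Lb,unc([(229,50),(236,250),(64,262)],110,165,4))],[.54,.28,0]);print('bay',pb,e)
R=np.vstack([box(-.032,.032,y-.008,y+.008,.1,.1) for y in(-.06,0,.06)]+[box(-.047,.047,-.1,.1,0,0)])
S=np.vstack([box(-.03,.03,-.03,.03,.031,.031),box(-.03,.03,-.0095,.0095,.026,.026)])
B=np.vstack([box(-.065,.065,-.055,.055,.012,.012),box(-.022,.022,-.0095,.0095,.098,.098)])
np.savez('poses.npz',pr=pr,ps=ps,pb=pb)
g=lambda c,p,L:(proj(c,tr(p,L)),(0,0,255))
d=[g('top',pr,R),g('top',ps,S),g('top',pb,B)]
crop(t,110,165,400,245,2.7,'to',d)
crop(t,110,165,270,245,5,'tob',d)
d=[g('side',pr,R),g('side',ps,S),g('side',pb,B)]
crop(s,200,115,290,290,3.4,'so',d)
E
```

```text
rack [ 0.49945614 -0.22564973 -0.11551264] [np.float64(0.9186281271013286), np.float64(0.4427581985649361)]
stand [ 0.50905149  0.02075536 -0.02871336] [np.float64(0.70386912287006), np.float64(0.562304828382711)]
bay [0.53821296 0.29001409 0.03184649] [np.float64(1.0213249078035318), np.float64(0.6224854220576512)]
```

View pics/to.png

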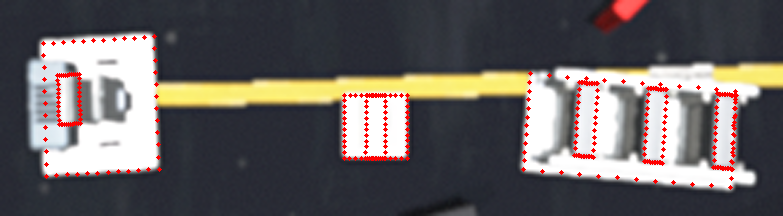

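View pics/tob.png

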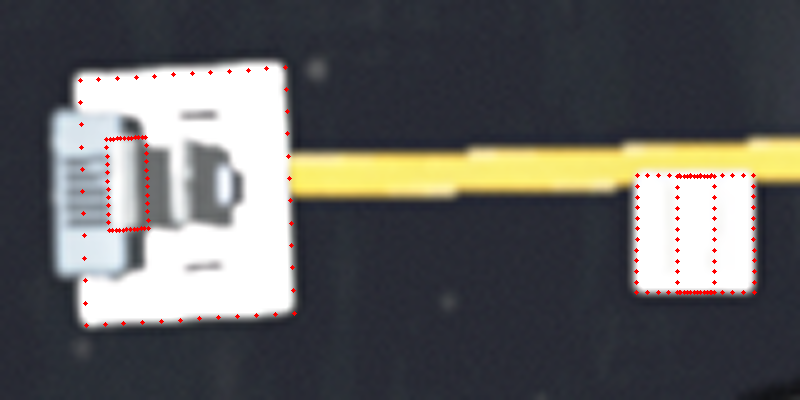

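View pics/so.png

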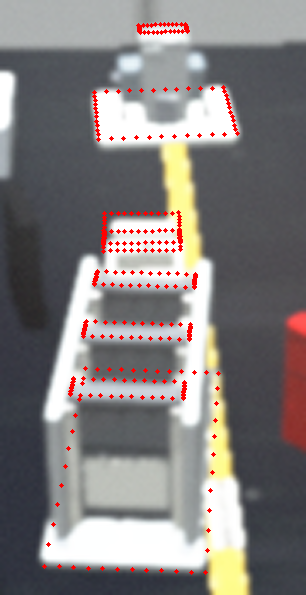

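```bash
python3 - <<'E'
from fit import *
def T(x,y,z):return np.round(ray('top',unc([(x,y)],110,165,5)[0],z)*1e3,1)
for n,a in dict(houseL=(53,195,.052),houseTL=(56,110,.052),houseBL=(56,276,.052),houseR=(125,195,.052),curb1=(198,115,.02),curb2=(204,267,.02),curb1L=(181,115,.02),curb1R=(216,115,.02),topAl=(115,185,.098),topAr=(144,185,.098),topBl=(175,185,.098),topBr=(187,185,.098),baseR=(290,190,.012),baseL=(78,195,.012),base0R=(290,190,0)).items():print(n,T(*a))
t=np.load('t.npy');crop(t,115,170,175,225,13,'tbb')
E
```

```text
houseL [537.2 344.3  52. ]
houseTL [580.5 343.2  52. ]
houseBL [496.2 342.4  52. ]
houseR [536.1 307.6  52. ]
curb1 [579.6 280.8  20. ]
curb2 [499.7 277.5  20. ]
curb1L [579.9 289.8  20. ]
curb1R [579.3 271.2  20. ]
topAl [537.4 295.6  98. ]
topAr [537.  281.6  98. ]
topBl [536.5 266.6  98. ]
topBr [536.3 260.8  98. ]
baseR [539.1 234.4  12. ]
baseL [540.  347.3  12. ]
base0R [540.1 237.7   0. ]
```

View pics/tbb.png

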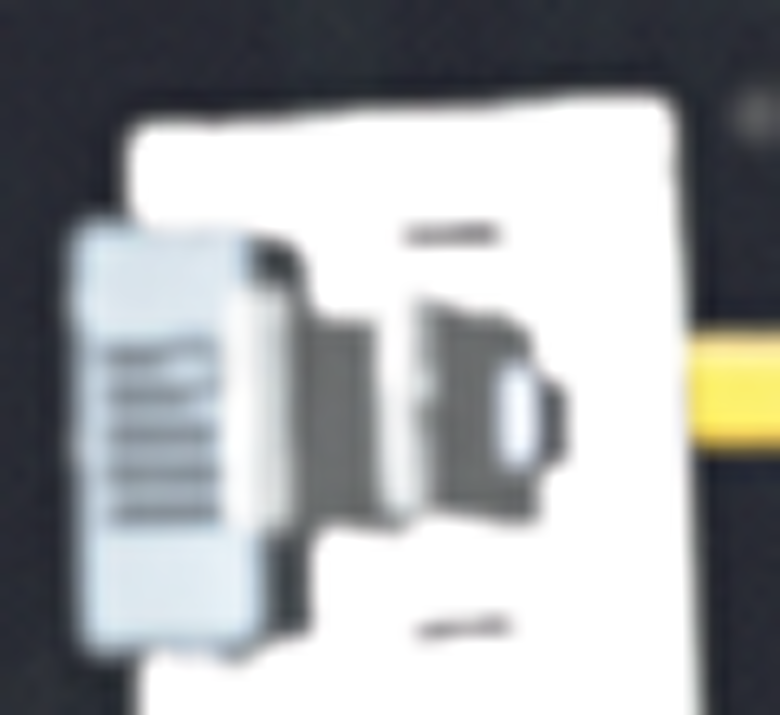

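```bash
cat > goto.py <<'E'
from h import *
from scipy.spatial.transform import Rotation as Ro
def st(): 
    o=manip.get_obs();q=np.array(o['tcp_rot']);R=Ro.from_quat(q[[1,2,3,0]]);return o,np.array(o['position']),R
def plan(grasp,jawang):
    """grasp point world; jawang: world angle of tool x (mod pi chosen nearest)"""
    o,p,R=st();M=R.as_matrix();gp=p+.006*M[:,1]
    cur=np.arctan2(M[1,0],M[0,0])
    d=(jawang-cur+np.pi/2)%np.pi-np.pi/2
    a=cur+d
    X=np.array([np.cos(a),np.sin(a),0]);Y=np.array([0,0,-1.]);Rt=np.c_[X,Y,np.cross(X,Y)]
    tcp=np.array(grasp)-.006*Y
    dp=tcp-p
    print('t %.2f grip %.3f gp'%(o['clock'],o['grip_width']),gp.round(4),'jaw %.4f'%cur,'tilt',(M[:2,1]).round(4),'F',np.round(o['ft_force'],2),'q',np.round(o['joint_positions'],2))
    print('world dp mm',(dp*1e3).round(1),'tool travel mm now',(M.T@dp*1e3).round(1),'after-rot travel',(Rt.T@dp*1e3).round(1),'rotvec',Ro.from_matrix(M.T@Rt).as_rotvec().round(4))
RK=(.49946,-.22565,-.1155);ST=(.50905,.02076,-.029);BY=(.539,.279,.035)
def loc(f,x,y):
    c,s=np.cos(f[2]),np.sin(f[2]);return np.array([f[0]+c*x-s*y,f[1]+s*x+c*y])
E
python3 - <<'E'
from goto import *
for y in(-.06,0,.06):
    print(y,loc(RK,0,y));plan([*loc(RK,0,y),.15],RK[2]+np.pi/2)
print(st()[2].as_matrix().round(3))
E
```

```text
-0.06 [ 0.4925454  -0.28525024]
t 1.20 grip 1.001 gp [ 0.1378 -0.5839  0.2416] jaw -1.3390 tilt [-0.      0.0002] F [-0.83 -0.32 -0.15] q [-1.45  0.36  1.51 -0.    1.27 -0.12]
world dp mm [354.7 298.6 -91.6] tool travel mm now [-209.1   91.6  413.8] after-rot travel [-337.5   91.6  317.9] rotvec [ 0.000e+00  3.473e-01 -2.000e-04]
0 [ 0.49946 -0.22565]
t 1.20 grip 1.001 gp [ 0.1378 -0.5839  0.2416] jaw -1.3390 tilt [-0.      0.0002] F [-0.83 -0.32 -0.15] q [-1.45  0.36  1.51 -0.    1.27 -0.12]
world dp mm [361.6 358.2 -91.6] tool travel mm now [-265.6   91.7  434.3] after-rot travel [-397.5   91.6  317.9] rotvec [ 0.000e+00  3.473e-01 -2.000e-04]
0.06 [ 0.5063746  -0.16604976]
t 1.20 grip 1.001 gp [ 0.1378 -0.5839  0.2416] jaw -1.3390 tilt [-0.      0.0002] F [-0.83 -0.32 -0.15] q [-1.45  0.36  1.51 -0.    1.27 -0.12]
world dp mm [368.6 417.8 -91.6] tool travel mm now [-322.    91.7  454.7] after-rot travel [-457.5   91.6  317.9] rotvec [ 0.000e+00  3.473e-01 -2.000e-04]
[[ 0.23  -0.     0.973]
 [-0.973  0.     0.23 ]
 [-0.    -1.     0.   ]]
```

Call:
{"name": "apply_moves", "arguments": {
  "motion": [
    {"travel": [0,0,0],"delta_rot": [0,0.116,0],"jaw": 0.09},
    {"travel": [0,0,0],"delta_rot": [0,0.116,0],"jaw": 0.09},
    {"travel": [0,0,0],"delta_rot": [0,0.115,0],"jaw": 0.09},
    {"travel": [-0.026,0,0.0245],"delta_rot": [0,0,0],"jaw": 0.09},
    {"travel": [-0.026,0,0.0245],"delta_rot": [0,0,0],"jaw": 0.09},
    {"travel": [-0.026,0,0.0245],"delta_rot": [0,0,0],"jaw": 0.09},
    {"travel": [-0.026,0,0.0245],"delta_rot": [0,0,0],"jaw": 0.09},
    {"travel": [-0.026,0,0.0245],"delta_rot": [0,0,0],"jaw": 0.09},
    {"travel": [-0.026,0,0.0245],"delta_rot": [0,0,0],"jaw": 0.09},
    {"travel": [-0.026,0,0.0245],"delta_rot": [0,0,0],"jaw": 0.09},
    {"travel": [-0.026,0,0.0245],"delta_rot": [0,0,0],"jaw": 0.09},
    {"travel": [-0.026,0,0.0245],"delta_rot": [0,0,0],"jaw": 0.09},
    {"travel": [-0.026,0,0.0245],"delta_rot": [0,0,0],"jaw": 0.09},
    {"travel": [-0.026,0,0.0245],"delta_rot": [0,0,0],"jaw": 0.09},
    {"travel": [-0.026,0,0.0245],"delta_rot": [0,0,0],"jaw": 0.09},
    {"travel": [-0.026,0,0.0245],"delta_rot": [0,0,0],"jaw": 0.09},
    {"travel": [0,0,0],"delta_rot": [0,0,0],"jaw": 0.09}
  ]
}}

```text
clock: 2.62
position: [0.5135, -0.2825, 0.2474]
tcp_rot: [-0.463, 0.464, -0.532, 0.537]
ft_force: [-0.1, -0.2, 0.2]
grip_width: 0.458
```

```bash
python3 - <<'E'
from goto import *
plan([*loc(RK,0,-.06),.088],RK[2]+np.pi/2)
t=grab('top','t1',1);s=grab('side','s1',1.5)
from crop import crop
crop(t,270,150,420,260,5,'t1c')
E
```

```text
t 2.62 grip 0.458 gp [ 0.5135 -0.2825  0.2414] jaw -1.7124 tilt [ 0.0036 -0.0064] F [-0.12 -0.24  0.2 ] q [-0.62  0.34  1.55 -0.    1.25  1.09]
world dp mm [ -21.    -2.8 -153.4] tool travel mm now [  4.8 153.3 -21.1] after-rot travel [  5.2 153.4 -20.5] rotvec [-0.0044 -0.0261  0.0059]
```

View pics/s1.png

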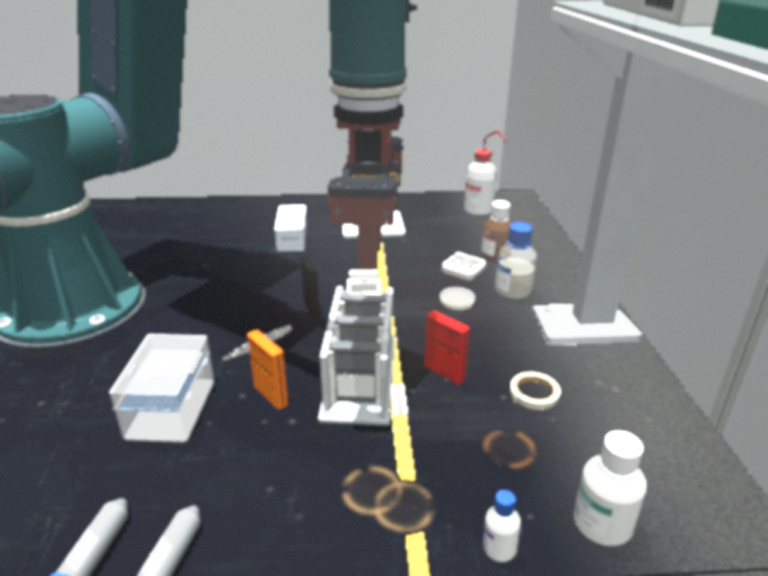

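View pics/t1c.png

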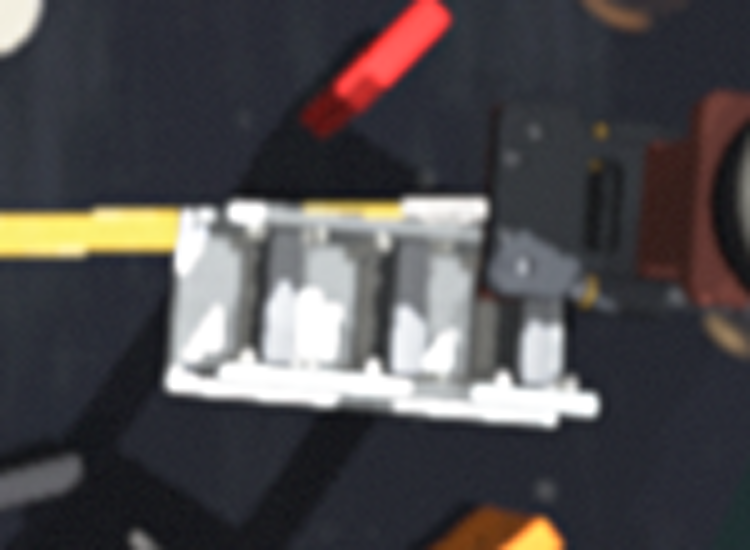

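The three plain-grey cassettes stand in the rack at top-view (326,209), (352,211), (378,213). The red (348,162), orange (364,261) and black (273,246) ones are decoys, as the crop confirms. I start with the right-hand one.

Call:
{"name": "apply_moves", "arguments": {
  "motion": [
    {"travel": [0.0025,0.03,-0.0105],"delta_rot": [-0.004,-0.026,0.006],"jaw": 0.09},
    {"travel": [0.0025,0.03,-0.0105],"delta_rot": [0,0,0],"jaw": 0.09},
    {"travel": [0,0.03,0],"delta_rot": [0,0,0],"jaw": 0.09},
    {"travel": [0,0,0],"delta_rot": [0,0,0],"jaw": 0.09},
    {"travel": [0,0,0],"delta_rot": [0,0,0],"jaw": 0.09}
  ]
}}

```text
clock: 3.13
position: [0.4849, -0.2937, 0.1574]
tcp_rot: [-0.468, 0.471, -0.527, 0.53]
ft_force: [-0.1, 0.0, 0.7]
grip_width: 0.454
```

```bash
python3 - <<'E'
from goto import *
plan([*loc(RK,0,-.06),.088],RK[2]+np.pi/2)
E
```

```text
t 3.13 grip 0.454 gp [ 0.4849 -0.2938  0.1514] jaw -1.6886 tilt [-0.0006 -0.0069] F [-0.08  0.01  0.72] q [-0.66  0.41  1.69 -0.01  1.04  1.03]
world dp mm [  7.6   8.5 -63.4] tool travel mm now [-9.8 63.3  6.6] after-rot travel [-9.3 63.4  6.6] rotvec [-0.0002 -0.0023  0.0069]
```

Call:
{"name": "apply_moves", "arguments": {
  "motion": [
    {"travel": [-0.005,0,0.0033],"delta_rot": [0,-0.002,0.007],"jaw": 0.09},
    {"travel": [-0.0045,0,0.0033],"delta_rot": [0,0,0],"jaw": 0.09},
    {"travel": [0,0,0],"delta_rot": [0,0,0],"jaw": 0.09},
    {"travel": [0,0,0],"delta_rot": [0,0,0],"jaw": 0.09}
  ]
}}

```text
clock: 3.47
position: [0.494, -0.2877, 0.1621]
tcp_rot: [-0.47, 0.469, -0.527, 0.531]
ft_force: [0.7, 0.6, 0.4]
grip_width: 0.456
```

```bash
sed -i "s/'q',/'qdmax',np.abs(o['qd']).max().round(3),'q',/" goto.py; python3 - <<'E'
from goto import *
plan([*loc(RK,0,-.06),.088],RK[2]+np.pi/2)
t=manip.grab_frame('top')
from crop import crop
crop(t,270,150,420,260,5,'t2c')
plan([*loc(RK,0,-.06),.088],RK[2]+np.pi/2)
E
```

```text
t 3.47 grip 0.456 gp [ 0.494  -0.2877  0.1561] jaw -1.6898 tilt [ 0.0044 -0.0027] F [0.66 0.61 0.4 ] qdmax 0.022 q [-0.65  0.41  1.67  0.    1.06  1.04]
world dp mm [ -1.4   2.4 -68.1] tool travel mm now [-2.4 68.1 -2. ] after-rot travel [-2.2 68.1 -1.7] rotvec [-0.0047 -0.0035  0.0021]
t 3.52 grip 0.458 gp [ 0.4943 -0.2878  0.1563] jaw -1.6897 tilt [ 0.005 -0.003] F [ 0.11 -0.72  0.29] qdmax 0.008 q [-0.65  0.41  1.67  0.    1.06  1.04]
world dp mm [ -1.7   2.5 -68.3] tool travel mm now [-2.5 68.3 -2.3] after-rot travel [-2.3 68.3 -2. ] rotvec [-0.0053 -0.0034  0.0024]
```

View pics/t2c.png

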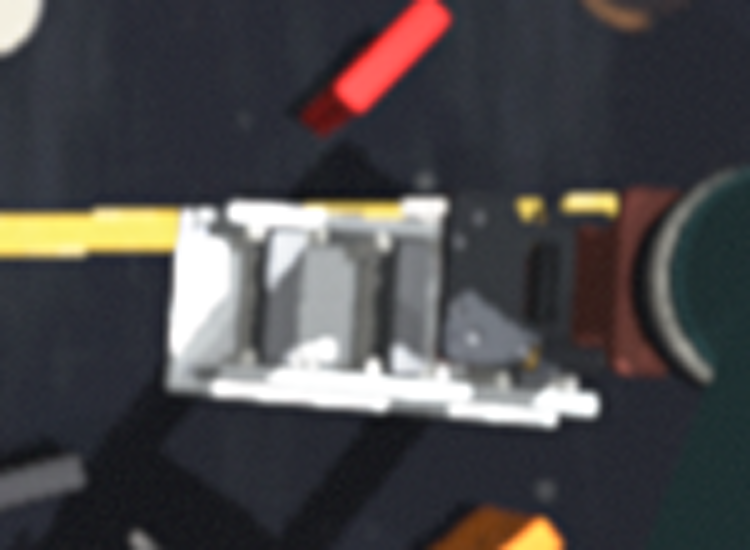

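Call:
{"name": "apply_moves", "arguments": {
  "motion": [
    {"travel": [-0.002,0.012,-0.002],"delta_rot": [-0.005,-0.003,0.002],"jaw": 0.09},
    {"travel": [0,0.015,0],"delta_rot": [0,0,0],"jaw": 0.09},
    {"travel": [0,0.015,0],"delta_rot": [0,0,0],"jaw": 0.09},
    {"travel": [0,0.01,0],"delta_rot": [0,0,0],"jaw": 0.09},
    {"travel": [0,0.004,0],"delta_rot": [0,0,0],"jaw": 0.09},
    {"travel": [0,0,0],"delta_rot": [0,0,0],"jaw": 0.09},
    {"travel": [0,0,0],"delta_rot": [0,0,0],"jaw": 0.09}
  ]
}}

```text
clock: 4.1
position: [0.4946, -0.2857, 0.1048]
tcp_rot: [-0.471, 0.471, -0.526, 0.529]
ft_force: [-0.4, -0.3, -0.0]
grip_width: 0.456
```

```bash
python3 - <<'E'
from goto import *
plan([*loc(RK,0,-.06),.088],RK[2]+np.pi/2)
E
```

```text
t 4.10 grip 0.456 gp [ 0.4946 -0.2857  0.0988] jaw -1.6838 tilt [ 0.0039 -0.0037] F [-0.43 -0.33 -0.04] qdmax 0.01 q [-0.64  0.48  1.72 -0.    0.93  1.04]
world dp mm [ -2.    0.5 -10.8] tool travel mm now [-0.3 10.8 -2.1] after-rot travel [-0.2 10.8 -2.1] rotvec [-0.0043  0.0026  0.0032]
```

Call:
{"name": "apply_moves", "arguments": {
  "motion": [
    {"travel": [0,0.006,-0.002],"delta_rot": [-0.004,0.003,0.003],"jaw": 0.09},
    {"travel": [0,0.005,0],"delta_rot": [0,0,0],"jaw": 0.09},
    {"travel": [0,0,0],"delta_rot": [0,0,0],"jaw": 1},
    {"travel": [0,0,0],"delta_rot": [0,0,0],"jaw": 1},
    {"travel": [0,0,0],"delta_rot": [0,0,0],"jaw": 1},
    {"travel": [0,0,0],"delta_rot": [0,0,0],"jaw": 1},
    {"travel": [0,0,0],"delta_rot": [0,0,0],"jaw": 1}
  ]
}}

```text
clock: 4.68
position: [0.4935, -0.2864, 0.0944]
tcp_rot: [-0.47, 0.47, -0.527, 0.529]
ft_force: [0.4, 0.2, 0.0]
grip_width: 0.181
```

```bash
python3 - <<'E'
from goto import *
plan([*loc(RK,0,-.06),.088],RK[2]+np.pi/2)
E
```

```text
t 4.68 grip 0.181 gp [ 0.4935 -0.2864  0.0884] jaw -1.6871 tilt [ 0.0024 -0.0018] F [0.38 0.15 0.01] qdmax 0.002 q [-0.65  0.49  1.73  0.    0.91  1.04]
world dp mm [-1.   1.1 -0.4] tool travel mm now [-1.   0.4 -1.1] after-rot travel [-1.   0.4 -1.1] rotvec [-0.0026 -0.0008  0.0015]
```

Call:
{"name": "apply_moves", "arguments": {
  "motion": [
    {"travel": [0,-0.008,0],"delta_rot": [0,0,0],"jaw": 1},
    {"travel": [0,-0.008,0],"delta_rot": [0,0,0],"jaw": 1},
    {"travel": [0,-0.008,0],"delta_rot": [0,0,0],"jaw": 1},
    {"travel": [0,0,0],"delta_rot": [0,0,0],"jaw": 1},
    {"travel": [0,0,0],"delta_rot": [0,0,0],"jaw": 1}
  ]
}}

```text
clock: 5.1
position: [0.4936, -0.2864, 0.1218]
tcp_rot: [-0.47, 0.47, -0.527, 0.53]
ft_force: [-0.8, 0.2, -1.9]
grip_width: 0.178
```

Call:
{"name": "apply_moves", "arguments": {
  "motion": [
    {"travel": [0,0,0],"delta_rot": [0,0,0],"jaw": 1}
  ]
}}

```text
clock: 5.18
position: [0.4939, -0.2866, 0.1224]
tcp_rot: [-0.47, 0.47, -0.526, 0.53]
ft_force: [-0.2, 1.1, -1.0]
grip_width: 0.182
```

```bash
python3 - <<'E'
from goto import *
plan([*loc(RK,0,-.06),.088],RK[2]+np.pi/2)
E
```

```text
t 5.18 grip 0.182 gp [ 0.4939 -0.2866  0.1164] jaw -1.6871 tilt [ 0.004 -0.003] F [-0.2   1.15 -0.96] qdmax 0.007 q [-0.65  0.46  1.71  0.    0.97  1.04]
world dp mm [ -1.3   1.4 -28.4] tool travel mm now [-1.3 28.4 -1.6] after-rot travel [-1.2 28.4 -1.5] rotvec [-0.0043 -0.0008  0.0025]
```

Call:
{"name": "apply_moves", "arguments": {
  "motion": [
    {"travel": [0,0.01,0],"delta_rot": [0,0,0],"jaw": 1},
    {"travel": [0,0.009,0],"delta_rot": [0,0,0],"jaw": 1},
    {"travel": [0,0.005,0],"delta_rot": [0,0,0],"jaw": 1},
    {"travel": [0,0.001,0],"delta_rot": [0,0,0],"jaw": 1},
    {"travel": [0,0,0],"delta_rot": [0,0,0],"jaw": 1}
  ]
}}

```text
clock: 5.6
position: [0.4935, -0.2864, 0.0942]
tcp_rot: [-0.47, 0.47, -0.527, 0.53]
ft_force: [-1.8, 1.1, 15.7]
grip_width: 0.181
```

Call:
{"name": "apply_moves", "arguments": {
  "motion": [
    {"travel": [0,0.001,0],"delta_rot": [0,0,0],"jaw": 1}
  ]
}}

```text
clock: 5.68
position: [0.4936, -0.2865, 0.0942]
tcp_rot: [-0.47, 0.47, -0.527, 0.529]
ft_force: [-7.1, 3.8, 28.7]
grip_width: 0.183
```

Seated (contact felt). Release, rise, and go to the middle slot.

Call:
{"name": "apply_moves", "arguments": {
  "motion": [
    {"travel": [0,-0.001,0],"delta_rot": [0,0,0],"jaw": 0.09},
    {"travel": [0,0,0],"delta_rot": [0,0,0],"jaw": 0.09},
    {"travel": [0,0,0],"delta_rot": [0,0,0],"jaw": 0.09},
    {"travel": [0,0,0],"delta_rot": [0,0,0],"jaw": 0.09},
    {"travel": [0,-0.015,0],"delta_rot": [0,0,0],"jaw": 0.09},
    {"travel": [0,-0.015,0],"delta_rot": [0,0,0],"jaw": 0.09},
    {"travel": [0,-0.012,0],"delta_rot": [0,0,0],"jaw": 0.09},
    {"travel": [-0.005,0,0],"delta_rot": [0,0,0],"jaw": 0.09},
    {"travel": [-0.017,0,0],"delta_rot": [0,0,0],"jaw": 0.09},
    {"travel": [-0.017,0,0],"delta_rot": [0,0,0],"jaw": 0.09},
    {"travel": [-0.01,0,0],"delta_rot": [0,0,0],"jaw": 0.09},
    {"travel": [-0.002,0,0],"delta_rot": [0,0,0],"jaw": 0.09},
    {"travel": [0,0,0],"delta_rot": [0,0,0],"jaw": 0.09}
  ]
}}

```text
clock: 6.77
position: [0.4987, -0.2328, 0.1346]
tcp_rot: [0.47, -0.47, 0.529, -0.528]
ft_force: [-1.0, -0.4, 0.6]
grip_width: 0.455
```

```bash
sed -i 's/^RK=(.49946,-.22565/RK=(.5,-.2268/' goto.py; python3 - <<'E'
from goto import *
plan([*loc(RK,0,0),.088],RK[2]+np.pi/2)
E
```

```text
t 6.77 grip 0.455 gp [ 0.4987 -0.2328  0.1286] jaw -1.6882 tilt [-0.0004  0.0002] F [-0.96 -0.37  0.6 ] qdmax 0.011 q [-0.56  0.42  1.74 -0.    0.98  1.13]
world dp mm [  1.3   6.  -40.6] tool travel mm now [-6.1 40.6  0.6] after-rot travel [-6.1 40.6  0.6] rotvec [ 0.0005 -0.0019 -0.0001]
```

Call:
{"name": "apply_moves", "arguments": {
  "motion": [
    {"travel": [-0.006,0.005,0.0005],"delta_rot": [0,-0.002,0],"jaw": 0.09},
    {"travel": [0,0.012,0],"delta_rot": [0,0,0],"jaw": 0.09},
    {"travel": [0,0.012,0],"delta_rot": [0,0,0],"jaw": 0.09},
    {"travel": [0,0.008,0],"delta_rot": [0,0,0],"jaw": 0.09},
    {"travel": [0,0,0],"delta_rot": [0,0,0],"jaw": 0.09},
    {"travel": [0,0,0],"delta_rot": [0,0,0],"jaw": 0.09}
  ]
}}

```text
clock: 7.27
position: [0.5002, -0.2274, 0.0939]
tcp_rot: [0.47, -0.471, 0.528, -0.528]
ft_force: [-0.6, 0.5, 0.5]
grip_width: 0.456
```

```bash
python3 - <<'E'
from goto import *
plan([*loc(RK,0,0),.088],RK[2]+np.pi/2)
E
```

```text
t 7.27 grip 0.456 gp [ 0.5002 -0.2274  0.0879] jaw -1.6863 tilt [-0.0008 -0.0003] F [-0.62  0.53  0.53] qdmax 0.019 q [-0.55  0.47  1.78 -0.    0.89  1.13]
world dp mm [-0.2  0.6  0.1] tool travel mm now [-0.6 -0.1 -0.3] after-rot travel [-0.6 -0.1 -0.3] rotvec [ 0.0008 -0.      0.0004]
```

Call:
{"name": "apply_moves", "arguments": {
  "motion": [
    {"travel": [0,0,0],"delta_rot": [0,0,0],"jaw": 1},
    {"travel": [0,0,0],"delta_rot": [0,0,0],"jaw": 1},
    {"travel": [0,0,0],"delta_rot": [0,0,0],"jaw": 1},
    {"travel": [0,0,0],"delta_rot": [0,0,0],"jaw": 1},
    {"travel": [0,0,0],"delta_rot": [0,0,0],"jaw": 1}
  ]
}}

```text
clock: 7.68
position: [0.5007, -0.2281, 0.0949]
tcp_rot: [-0.47, 0.47, -0.528, 0.528]
ft_force: [0.4, 1.7, -1.9]
grip_width: 0.183
```

Call:
{"name": "apply_moves", "arguments": {
  "motion": [
    {"travel": [0,-0.008,0],"delta_rot": [0,0,0],"jaw": 1},
    {"travel": [0,-0.008,0],"delta_rot": [0,0,0],"jaw": 1},
    {"travel": [0,-0.008,0],"delta_rot": [0,0,0],"jaw": 1},
    {"travel": [0,0,0],"delta_rot": [0,0,0],"jaw": 1},
    {"travel": [0,0,0],"delta_rot": [0,0,0],"jaw": 1}
  ]
}}

```text
clock: 8.1
position: [0.5008, -0.2281, 0.1225]
tcp_rot: [-0.47, 0.47, -0.528, 0.529]
ft_force: [0.2, 1.3, -1.7]
grip_width: 0.178
```

Call:
{"name": "apply_moves", "arguments": {
  "motion": [
    {"travel": [0,0,0],"delta_rot": [0,0,0],"jaw": 1}
  ]
}}

```text
clock: 8.18
position: [0.501, -0.2281, 0.1229]
tcp_rot: [-0.47, 0.47, -0.527, 0.529]
ft_force: [-0.5, 1.2, -1.6]
grip_width: 0.181
```

Call:
{"name": "apply_moves", "arguments": {
  "motion": [
    {"travel": [0,0.01,0],"delta_rot": [0,0,0],"jaw": 1},
    {"travel": [0,0.009,0],"delta_rot": [0,0,0],"jaw": 1},
    {"travel": [0,0.005,0],"delta_rot": [0,0,0],"jaw": 1},
    {"travel": [0,0.001,0],"delta_rot": [0,0,0],"jaw": 1},
    {"travel": [0,0,0],"delta_rot": [0,0,0],"jaw": 1}
  ]
}}

```text
clock: 8.6
position: [0.5006, -0.2277, 0.0944]
tcp_rot: [-0.47, 0.47, -0.528, 0.529]
ft_force: [-1.5, 1.7, 13.0]
grip_width: 0.182
```

Call:
{"name": "apply_moves", "arguments": {
  "motion": [
    {"travel": [0,0.0005,0],"delta_rot": [0,0,0],"jaw": 1}
  ]
}}

```text
clock: 8.68
position: [0.5006, -0.2277, 0.0944]
tcp_rot: [-0.47, 0.47, -0.528, 0.528]
ft_force: [-5.2, 3.1, 24.0]
grip_width: 0.18
```

Call:
{"name": "apply_moves", "arguments": {
  "motion": [
    {"travel": [0,-0.001,0],"delta_rot": [0,0,0],"jaw": 0.09},
    {"travel": [0,0,0],"delta_rot": [0,0,0],"jaw": 0.09},
    {"travel": [0,0,0],"delta_rot": [0,0,0],"jaw": 0.09},
    {"travel": [0,0,0],"delta_rot": [0,0,0],"jaw": 0.09},
    {"travel": [0,-0.015,0],"delta_rot": [0,0,0],"jaw": 0.09},
    {"travel": [0,-0.015,0],"delta_rot": [0,0,0],"jaw": 0.09},
    {"travel": [0,-0.012,0],"delta_rot": [0,0,0],"jaw": 0.09},
    {"travel": [-0.005,0,0],"delta_rot": [0,0,0],"jaw": 0.09},
    {"travel": [-0.017,0,0],"delta_rot": [0,0,0],"jaw": 0.09},
    {"travel": [-0.017,0,0],"delta_rot": [0,0,0],"jaw": 0.09},
    {"travel": [-0.014,0,0],"delta_rot": [0,0,0],"jaw": 0.09},
    {"travel": [-0.003,0,0],"delta_rot": [0,0,0],"jaw": 0.09},
    {"travel": [0,0,0],"delta_rot": [0,0,0],"jaw": 0.09},
    {"travel": [0,0,0],"delta_rot": [0,0,0],"jaw": 0.09}
  ]
}}

```text
clock: 9.85
position: [0.507, -0.1704, 0.1357]
tcp_rot: [-0.469, 0.47, -0.528, 0.529]
ft_force: [-0.5, -0.3, 0.5]
grip_width: 0.456
```

```bash
sed -i 's/^RK=(.5,-.2268/RK=(.5005,-.2275/' goto.py; python3 - <<'E'
from goto import *
plan([*loc(RK,0,.06),.088],RK[2]+np.pi/2)
E
```

```text
t 9.85 grip 0.456 gp [ 0.507  -0.1704  0.1297] jaw -1.6880 tilt [-0.0007 -0.0013] F [-0.55 -0.29  0.45] qdmax 0.01 q [-0.45  0.4   1.77 -0.    0.97  1.24]
world dp mm [  0.4   2.5 -41.7] tool travel mm now [-2.6 41.7  0.1] after-rot travel [-2.5 41.7  0.1] rotvec [ 0.0006 -0.0017  0.0014]
```

Call:
{"name": "apply_moves", "arguments": {
  "motion": [
    {"travel": [-0.0025,0.005,0],"delta_rot": [0,-0.002,0.001],"jaw": 0.09},
    {"travel": [0,0.012,0],"delta_rot": [0,0,0],"jaw": 0.09},
    {"travel": [0,0.012,0],"delta_rot": [0,0,0],"jaw": 0.09},
    {"travel": [0,0.009,0],"delta_rot": [0,0,0],"jaw": 0.09},
    {"travel": [0,0,0],"delta_rot": [0,0,0],"jaw": 0.09},
    {"travel": [0,0,0],"delta_rot": [0,0,0],"jaw": 0.09},
    {"travel": [0,0,0],"delta_rot": [0,0,0],"jaw": 1},
    {"travel": [0,0,0],"delta_rot": [0,0,0],"jaw": 1},
    {"travel": [0,0,0],"delta_rot": [0,0,0],"jaw": 1},
    {"travel": [0,0,0],"delta_rot": [0,0,0],"jaw": 1},
    {"travel": [0,0,0],"delta_rot": [0,0,0],"jaw": 1}
  ]
}}

```text
clock: 10.77
position: [0.5078, -0.1681, 0.0947]
tcp_rot: [0.47, -0.468, 0.53, -0.528]
ft_force: [-0.1, -0.8, -4.1]
grip_width: 0.18
```

```bash
python3 - <<'E'
from goto import *
plan([*loc(RK,0,.06),.088],RK[2]+np.pi/2)
E
```

```text
t 10.77 grip 0.180 gp [ 0.5078 -0.1681  0.0887] jaw -1.6917 tilt [0.0006 0.0048] F [-0.13 -0.84 -4.13] qdmax 0.019 q [-0.45  0.46  1.81  0.01  0.88  1.24]
world dp mm [-0.4  0.2 -0.7] tool travel mm now [-0.1  0.7 -0.4] after-rot travel [-0.2  0.7 -0.4] rotvec [-0.     -0.0054 -0.0049]
```

Call:
{"name": "apply_moves", "arguments": {
  "motion": [
    {"travel": [0,-0.008,0],"delta_rot": [0,0,0],"jaw": 1},
    {"travel": [0,-0.008,0],"delta_rot": [0,0,0],"jaw": 1},
    {"travel": [0,-0.008,0],"delta_rot": [0,0,0],"jaw": 1},
    {"travel": [0,0,0],"delta_rot": [0,0,0],"jaw": 1},
    {"travel": [0,0,0],"delta_rot": [0,0,0],"jaw": 1},
    {"travel": [0,0,0],"delta_rot": [0,0,0],"jaw": 1}
  ]
}}

```text
clock: 11.27
position: [0.5076, -0.1686, 0.122]
tcp_rot: [0.47, -0.468, 0.53, -0.528]
ft_force: [0.4, 1.5, -4.3]
grip_width: 0.177
```

Call:
{"name": "apply_moves", "arguments": {
  "motion": [
    {"travel": [0,-0.015,0],"delta_rot": [0,0,0],"jaw": 1},
    {"travel": [0,-0.02,0],"delta_rot": [0,0,0],"jaw": 1},
    {"travel": [0,-0.02,0],"delta_rot": [0,0,0],"jaw": 1},
    {"travel": [0,-0.02,0],"delta_rot": [0,0,0],"jaw": 1},
    {"travel": [0,-0.01,0],"delta_rot": [0,0,0],"jaw": 1},
    {"travel": [0,0,0],"delta_rot": [0,0,0],"jaw": 1}
  ]
}}

```text
clock: 11.77
position: [0.5077, -0.1694, 0.2086]
tcp_rot: [0.47, -0.468, 0.53, -0.529]
ft_force: [-0.1, 0.1, -5.1]
grip_width: 0.181
```

```bash
python3 - <<'E'
from goto import *
plan([*loc(ST,0,0),.2],ST[2]+np.pi/2)
E
```

```text
t 11.77 grip 0.181 gp [ 0.5077 -0.1694  0.2026] jaw -1.6920 tilt [0.0012 0.0037] F [-0.14  0.06 -5.08] qdmax 0.018 q [-0.45  0.31  1.7   0.    1.14  1.24]
world dp mm [  1.4 190.2  -2.6] tool travel mm now [-188.9    3.3  -21.6] after-rot travel [-190.1    2.6   -4.2] rotvec [-0.001  -0.0922 -0.0038]
```

Call:
{"name": "apply_moves", "arguments": {
  "motion": [
    {"travel": [0,0,0],"delta_rot": [0,-0.046,0],"jaw": 1},
    {"travel": [0,0,0],"delta_rot": [0,-0.046,0],"jaw": 1},
    {"travel": [-0.008,0,0],"delta_rot": [0,0,0],"jaw": 1},
    {"travel": [-0.016,0,0],"delta_rot": [0,0,0],"jaw": 1},
    {"travel": [-0.025,0,0],"delta_rot": [0,0,0],"jaw": 1},
    {"travel": [-0.028,0,0],"delta_rot": [0,0,0],"jaw": 1},
    {"travel": [-0.028,0,0],"delta_rot": [0,0,0],"jaw": 1},
    {"travel": [-0.028,0,0],"delta_rot": [0,0,0],"jaw": 1},
    {"travel": [-0.025,0,0],"delta_rot": [0,0,0],"jaw": 1},
    {"travel": [-0.016,0,0],"delta_rot": [0,0,0],"jaw": 1},
    {"travel": [-0.008,0,0],"delta_rot": [0,0,0],"jaw": 1},
    {"travel": [0,0,0],"delta_rot": [0,0,0],"jaw": 1},
    {"travel": [0,0,0],"delta_rot": [0,0,0],"jaw": 1}
  ]
}}

```text
clock: 12.85
position: [0.5039, 0.0245, 0.1967]
tcp_rot: [0.487, -0.492, 0.517, -0.504]
ft_force: [0.1, 0.3, -4.3]
grip_width: 0.182
```

```bash
python3 - <<'E'
from goto import *
plan([*loc(ST,0,0),.13],ST[2]+np.pi/2)
E
```

```text
t 12.85 grip 0.182 gp [0.5038 0.0246 0.1907] jaw -1.6132 tilt [-0.0184  0.0078] F [ 0.12  0.27 -4.32] qdmax 0.016 q [-0.09  0.29  1.76  0.01  1.11  1.52]
world dp mm [  5.1  -3.8 -60.7] tool travel mm now [ 4.  60.5  6.4] after-rot travel [ 3.6 60.7  5.3] rotvec [ 0.0186 -0.0134 -0.0072]
```

Call:
{"name": "apply_moves", "arguments": {
  "motion": [
    {"travel": [0,0.005,0],"delta_rot": [0.0186,-0.0134,-0.0072],"jaw": 1},
    {"travel": [0.0025,0.012,0.003],"delta_rot": [0,0,0],"jaw": 1},
    {"travel": [0.001,0.016,0.002],"delta_rot": [0,0,0],"jaw": 1},
    {"travel": [0,0.012,0],"delta_rot": [0,0,0],"jaw": 1},
    {"travel": [0,0.006,0],"delta_rot": [0,0,0],"jaw": 1},
    {"travel": [0,0,0],"delta_rot": [0,0,0],"jaw": 1},
    {"travel": [0,0,0],"delta_rot": [0,0,0],"jaw": 1}
  ]
}}

```text
clock: 13.43
position: [0.5092, 0.014, 0.143]
tcp_rot: [-0.49, 0.492, -0.508, 0.51]
ft_force: [-0.1, -0.2, -5.1]
grip_width: 0.181
```

```bash
python3 - <<'E'
from goto import *; from crop import crop
s=manip.grab_frame('side');t=manip.grab_frame('top')
crop(s,205,110,285,210,6,'s3');crop(t,200,160,300,250,6,'t3')
plan([*loc(ST,0,0),.0867],ST[2]+np.pi/2)
E
```

```text
t 13.53 grip 0.182 gp [0.5095 0.0142 0.1375] jaw -1.6065 tilt [ 0.0015 -0.0035] F [ 0.23  0.18 -4.47] qdmax 0.008 q [-0.11  0.36  1.82 -0.    0.96  1.5 ]
world dp mm [ -0.5   6.5 -50.8] tool travel mm now [-6.7 50.8 -0.8] after-rot travel [-6.5 50.8 -0.7] rotvec [-0.0016 -0.0067  0.0035]
```

View pics/s3.png

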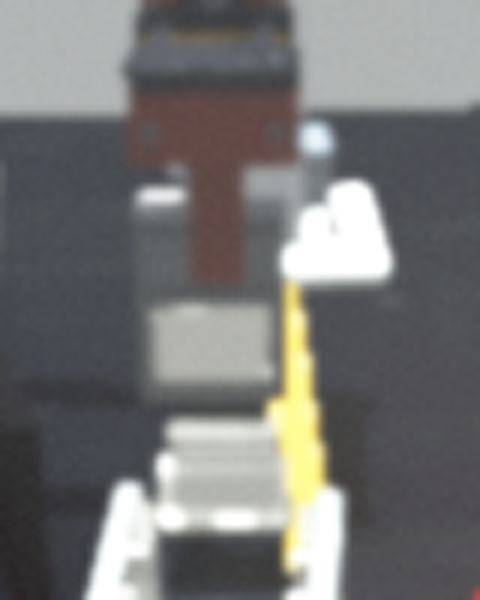

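View pics/t3.png

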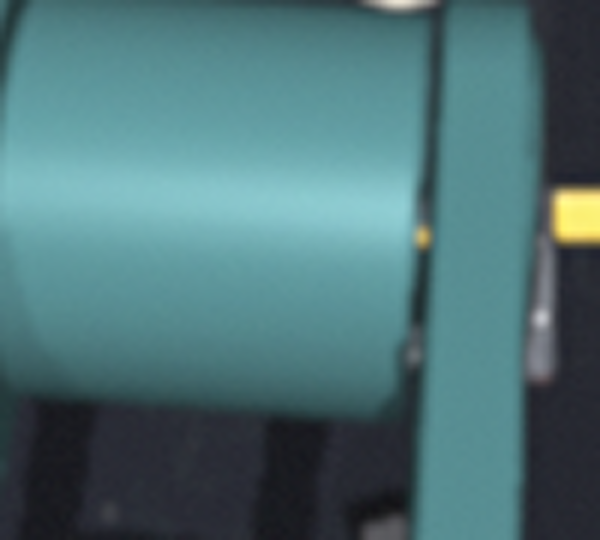

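Call:
{"name": "apply_moves", "arguments": {
  "motion": [
    {"travel": [-0.004,0,0],"delta_rot": [-0.0016,-0.0067,0.0035],"jaw": 1},
    {"travel": [-0.0025,0,-0.0005],"delta_rot": [0,0,0],"jaw": 1},
    {"travel": [0,0,0],"delta_rot": [0,0,0],"jaw": 1},
    {"travel": [0,0,0],"delta_rot": [0,0,0],"jaw": 1},
    {"travel": [0,0,0],"delta_rot": [0,0,0],"jaw": 1}
  ]
}}

```text
clock: 13.95
position: [0.511, 0.0214, 0.146]
tcp_rot: [-0.494, 0.492, -0.506, 0.508]
ft_force: [0.4, 0.4, -5.1]
grip_width: 0.18
```

```bash
python3 - <<'E'
from goto import *
plan([*loc(ST,0,0),.0867],ST[2]+np.pi/2)
E
```

```text
t 13.95 grip 0.180 gp [0.511  0.0214 0.14  ] jaw -1.5990 tilt [0.0045 0.0001] F [ 0.4   0.37 -5.14] qdmax 0.006 q [-0.09  0.35  1.82  0.    0.97  1.5 ]
world dp mm [ -1.9  -0.6 -53.3] tool travel mm now [ 0.7 53.3 -2.1] after-rot travel [ 0.7 53.3 -1.9] rotvec [-0.0045  0.0008 -0.0002]
```

Call:
{"name": "apply_moves", "arguments": {
  "motion": [
    {"travel": [0.0005,0.008,-0.001],"delta_rot": [-0.004,0,0],"jaw": 1},
    {"travel": [0,0.008,0],"delta_rot": [0,0,0],"jaw": 1},
    {"travel": [0,0.005,0],"delta_rot": [0,0,0],"jaw": 1},
    {"travel": [0,0,0],"delta_rot": [0,0,0],"jaw": 1},
    {"travel": [0,0,0],"delta_rot": [0,0,0],"jaw": 1}
  ]
}}

```text
clock: 14.37
position: [0.5099, 0.021, 0.1227]
tcp_rot: [-0.493, 0.493, -0.507, 0.507]
ft_force: [-0.3, -0.7, -5.0]
grip_width: 0.177
```

```bash
python3 - <<'E'
from goto import *
plan([*loc(ST,0,0),.0867],ST[2]+np.pi/2)
E
```

```text
t 14.37 grip 0.177 gp [0.5099 0.021  0.1167] jaw -1.5985 tilt [0.0003 0.0001] F [-0.28 -0.72 -5.02] qdmax 0.018 q [-0.09  0.39  1.84  0.    0.91  1.5 ]
world dp mm [ -0.8  -0.3 -30. ] tool travel mm now [ 0.3 30.  -0.8] after-rot travel [ 0.3 30.  -0.8] rotvec [-0.0003  0.0013 -0.0001]
```

Call:
{"name": "apply_moves", "arguments": {
  "motion": [
    {"travel": [0,0.006,0],"delta_rot": [0,0,0],"jaw": 1},
    {"travel": [0,0.005,0],"delta_rot": [0,0,0],"jaw": 1},
    {"travel": [0,0.004,0],"delta_rot": [0,0,0],"jaw": 1}
  ]
}}

```text
clock: 14.62
position: [0.5103, 0.0209, 0.1068]
tcp_rot: [-0.493, 0.493, -0.507, 0.507]
ft_force: [-0.3, 0.0, -4.3]
grip_width: 0.182
```

Call:
{"name": "apply_moves", "arguments": {
  "motion": [
    {"travel": [0,0.004,0],"delta_rot": [0,0,0],"jaw": 1},
    {"travel": [0,0.003,0],"delta_rot": [0,0,0],"jaw": 1},
    {"travel": [0,0,0],"delta_rot": [0,0,0],"jaw": 1}
  ]
}}

```text
clock: 14.87
position: [0.5098, 0.021, 0.0979]
tcp_rot: [0.493, -0.493, 0.507, -0.507]
ft_force: [0.0, -0.3, -3.9]
grip_width: 0.179
```

Call:
{"name": "apply_moves", "arguments": {
  "motion": [
    {"travel": [0,0.003,0],"delta_rot": [0,0,0],"jaw": 1},
    {"travel": [0,0.001,0],"delta_rot": [0,0,0],"jaw": 1},
    {"travel": [0,0,0],"delta_rot": [0,0,0],"jaw": 1}
  ]
}}

```text
clock: 15.12
position: [0.5099, 0.0209, 0.0934]
tcp_rot: [0.493, -0.493, 0.507, -0.507]
ft_force: [0.3, 0.4, -4.2]
grip_width: 0.179
```

Call:
{"name": "apply_moves", "arguments": {
  "motion": [
    {"travel": [0,0.001,0],"delta_rot": [0,0,0],"jaw": 1},
    {"travel": [0,0,0],"delta_rot": [0,0,0],"jaw": 1}
  ]
}}

```text
clock: 15.28
position: [0.5102, 0.0209, 0.0928]
tcp_rot: [-0.493, 0.493, -0.507, 0.507]
ft_force: [-1.2, 0.1, -5.3]
grip_width: 0.182
```

Call:
{"name": "apply_moves", "arguments": {
  "motion": [
    {"travel": [0,0.0015,0],"delta_rot": [0,0,0],"jaw": 1},
    {"travel": [0,0,0],"delta_rot": [0,0,0],"jaw": 1}
  ]
}}

```text
clock: 15.45
position: [0.5108, 0.0209, 0.0932]
tcp_rot: [-0.493, 0.493, -0.506, 0.507]
ft_force: [-0.6, -0.1, -4.7]
grip_width: 0.181
```

Call:
{"name": "apply_moves", "arguments": {
  "motion": [
    {"travel": [0,0.001,0],"delta_rot": [0,0,0],"jaw": 1}
  ]
}}

```text
clock: 15.53
position: [0.5113, 0.0209, 0.0926]
tcp_rot: [-0.494, 0.492, -0.506, 0.508]
ft_force: [0.2, -0.4, 5.8]
grip_width: 0.177
```

Call:
{"name": "apply_moves", "arguments": {
  "motion": [
    {"travel": [0,0,0],"delta_rot": [0,0,0],"jaw": 0.3},
    {"travel": [0,0,0],"delta_rot": [0,0,0],"jaw": 0.3},
    {"travel": [0,0,0],"delta_rot": [0,0,0],"jaw": 0.3},
    {"travel": [0,0,0],"delta_rot": [0,0,0],"jaw": 0.3},
    {"travel": [0,-0.012,0],"delta_rot": [0,0,0],"jaw": 0.3},
    {"travel": [0,-0.018,0],"delta_rot": [0,0,0],"jaw": 0.3},
    {"travel": [0,-0.018,0],"delta_rot": [0,0,0],"jaw": 0.0},
    {"travel": [0,-0.018,0],"delta_rot": [0,0,0],"jaw": -1},
    {"travel": [0,0,0],"delta_rot": [0,0,0],"jaw": -1},
    {"travel": [0,0,0],"delta_rot": [0,0,0],"jaw": -1}
  ]
}}

```text
clock: 16.37
position: [0.5122, 0.0207, 0.1609]
tcp_rot: [-0.494, 0.492, -0.506, 0.508]
ft_force: [1.7, -0.7, -0.7]
grip_width: 0.617
```

```bash
python3 - <<'E'
from goto import *; from crop import crop
s=manip.grab_frame('side')
crop(s,195,80,305,220,4.2,'s4')
plan([*loc(ST,0,0),.15],ST[2])
E
```

```text
t 16.42 grip 0.660 gp [0.5125 0.0207 0.1548] jaw -1.5987 tilt [ 0.0051 -0.0004] F [ 0.29 -0.5  -0.91] qdmax 0.016 q [-0.09  0.33  1.8   0.    1.    1.5 ]
world dp mm [-3.4  0.1 -4.8] tool travel mm now [ 0.   4.8 -3.4] after-rot travel [-3.4  4.8 -0. ] rotvec [-0.0038 -1.5697  0.0042]
```

View pics/s4.png

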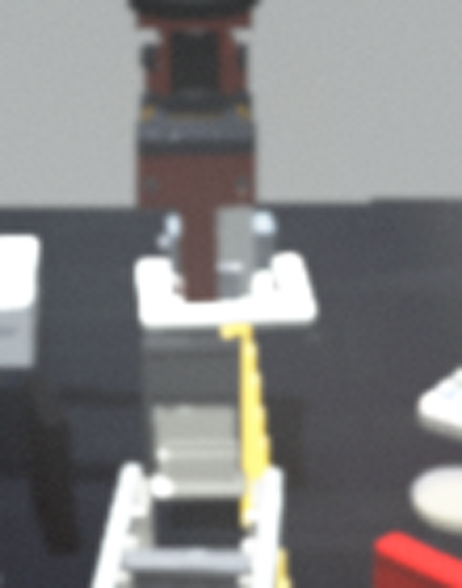

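Call:
{"name": "apply_moves", "arguments": {
  "motion": [
    {"travel": [0,-0.003,0],"delta_rot": [0,-0.12,0],"jaw": -1},
    {"travel": [0,0,0],"delta_rot": [0,-0.12,0],"jaw": -1},
    {"travel": [0,0,0],"delta_rot": [0,-0.12,0],"jaw": -1},
    {"travel": [0,0,0],"delta_rot": [0,-0.12,0],"jaw": -1},
    {"travel": [0,0,0],"delta_rot": [0,-0.12,0],"jaw": -1},
    {"travel": [0,0,0],"delta_rot": [0,-0.12,0],"jaw": -1},
    {"travel": [0,0,0],"delta_rot": [0,-0.12,0],"jaw": -1},
    {"travel": [0,0,0],"delta_rot": [0,-0.12,0],"jaw": -1},
    {"travel": [0,0,0],"delta_rot": [0,-0.12,0],"jaw": -1},
    {"travel": [0,0,0],"delta_rot": [0,-0.12,0],"jaw": -1},
    {"travel": [0,0,0],"delta_rot": [0,-0.12,0],"jaw": -1},
    {"travel": [0,0,0],"delta_rot": [0,-0.12,0],"jaw": -1},
    {"travel": [0,0,0],"delta_rot": [0,-0.08,0],"jaw": -1},
    {"travel": [0,0,0],"delta_rot": [0,0,0],"jaw": -1},
    {"travel": [0,0,0],"delta_rot": [0,0,0],"jaw": -1}
  ]
}}

```text
clock: 17.67
position: [0.5022, 0.0214, 0.1453]
tcp_rot: [0.708, -0.706, 0.013, 0.002]
ft_force: [1.4, -0.4, 0.1]
grip_width: 0.999
```

```bash
python3 - <<'E'
from goto import *; from fit import *
s=manip.grab_frame('side');np.save('s5.npy',s)
plan([*loc(ST,0,0),.15],ST[2])
C=(.511,.0208,-.029)
d=[(proj('side',tr(C,box(-.032,.032,-.008,.008,.006,.098))),(0,0,255))]
crop(s,195,80,305,220,4.2,'s5',d);crop(s,195,80,305,220,4.2,'s5b')
E
```

```text
t 17.72 grip 1.001 gp [0.502  0.0213 0.1392] jaw -0.0163 tilt [-0.0221  0.0021] F [-0.16 -1.07 -0.76] qdmax 0.007 q [-0.1   0.35  1.82  0.    0.99 -0.08]
world dp mm [ 7.  -0.6 10.8] tool travel mm now [  6.7 -10.9  -0.4] after-rot travel [  7.  -10.8  -0.4] rotvec [-0.0016  0.0127 -0.0222]
```

View pics/s5.png

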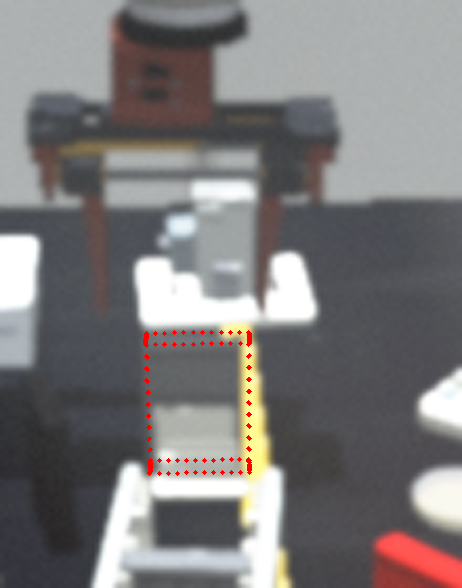

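View pics/s5b.png

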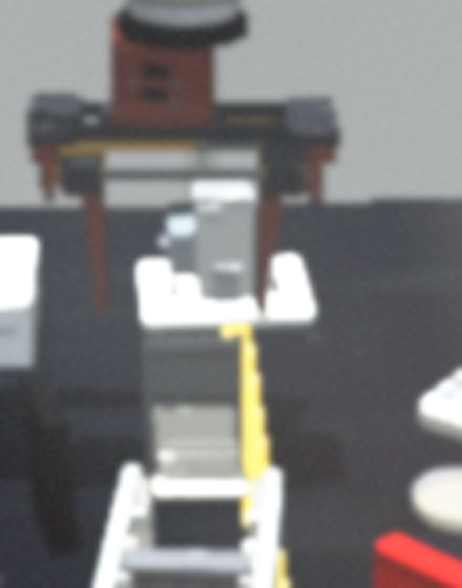

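Call:
{"name": "apply_moves", "arguments": {
  "motion": [
    {"travel": [0.003,0,0],"delta_rot": [-0.0016,0.0127,-0.0222],"jaw": -1},
    {"travel": [0.003,0,0],"delta_rot": [0,0,0],"jaw": -1},
    {"travel": [0,0,0],"delta_rot": [0,0,0],"jaw": -1},
    {"travel": [0,0,0],"delta_rot": [0,0,0],"jaw": -1}
  ]
}}

```text
clock: 18.05
position: [0.5076, 0.0212, 0.1437]
tcp_rot: [0.707, -0.707, 0.014, -0.012]
ft_force: [-0.2, -0.4, 1.0]
grip_width: 1.001
```

```bash
python3 - <<'E'
from goto import *
plan([*loc(ST,-.001,0),.081],ST[2])
E
```

```text
t 18.05 grip 1.001 gp [0.5076 0.0212 0.1377] jaw -0.0363 tilt [-0.0024  0.0003] F [-0.23 -0.36  1.  ] qdmax 0.011 q [-0.09  0.35  1.82  0.    0.97 -0.06]
world dp mm [  0.4  -0.5 -56.7] tool travel mm now [ 0.6 56.7 -0.5] after-rot travel [ 0.4 56.7 -0.4] rotvec [-0.0002 -0.0073 -0.0024]
```

Call:
{"name": "apply_moves", "arguments": {
  "motion": [
    {"travel": [0.0005,0.006,0],"delta_rot": [0,-0.007,-0.002],"jaw": -1},
    {"travel": [0,0.012,0],"delta_rot": [0,0,0],"jaw": -1},
    {"travel": [0,0.014,0],"delta_rot": [0,0,0],"jaw": -1},
    {"travel": [0,0.012,0],"delta_rot": [0,0,0],"jaw": -1},
    {"travel": [0,0.004,0],"delta_rot": [0,0,0],"jaw": -1},
    {"travel": [0,0,0],"delta_rot": [0,0,0],"jaw": -1},
    {"travel": [0,0,0],"delta_rot": [0,0,0],"jaw": -1}
  ]
}}

```text
clock: 18.63
position: [0.5095, 0.0211, 0.0931]
tcp_rot: [0.707, -0.707, 0.01, -0.011]
ft_force: [-0.8, -1.2, 1.0]
grip_width: 0.999
```

```bash
python3 - <<'E'
from goto import *
plan([*loc(ST,-.001,0),.081],ST[2])
E
```

```text
t 18.63 grip 0.999 gp [0.5095 0.0211 0.0871] jaw -0.0290 tilt [0.0009 0.0002] F [-0.78 -1.21  1.  ] qdmax 0.01 q [-0.09  0.43  1.87  0.    0.84 -0.07]
world dp mm [-1.4 -0.3 -6.1] tool travel mm now [-1.4  6.1 -0.3] after-rot travel [-1.4  6.1 -0.3] rotvec [-0.0002 -0.      0.0009]
```

Call:
{"name": "apply_moves", "arguments": {
  "motion": [
    {"travel": [-0.001,0.005,0],"delta_rot": [0,0,0],"jaw": -1},
    {"travel": [0,0,0],"delta_rot": [0,0,0],"jaw": -0.2},
    {"travel": [0,0,0],"delta_rot": [0,0,0],"jaw": 0},
    {"travel": [0,0,0],"delta_rot": [0,0,0],"jaw": 1},
    {"travel": [0,0,0],"delta_rot": [0,0,0],"jaw": 1},
    {"travel": [0,0,0],"delta_rot": [0,0,0],"jaw": 1},
    {"travel": [0,0,0],"delta_rot": [0,0,0],"jaw": 1}
  ]
}}

```text
clock: 19.22
position: [0.5091, 0.0211, 0.0892]
tcp_rot: [-0.707, 0.707, -0.009, 0.011]
ft_force: [0.7, -0.1, -2.9]
grip_width: 0.725
```

```bash
python3 - <<'E'
from goto import *; from crop import crop
plan([*loc(ST,-.001,0),.081],ST[2])
s=manip.grab_frame('side');crop(s,195,80,305,220,4.2,'s6')
E
```

```text
t 19.22 grip 0.725 gp [0.5091 0.0211 0.0832] jaw -0.0289 tilt [ 0.003  -0.0001] F [ 0.68 -0.09 -2.89] qdmax 0.003 q [-0.09  0.44  1.87  0.    0.83 -0.07]
world dp mm [-1.  -0.3 -2.2] tool travel mm now [-1.   2.2 -0.3] after-rot travel [-1.   2.2 -0.3] rotvec [-0.      0.0001  0.003 ]
```

View pics/s6.png

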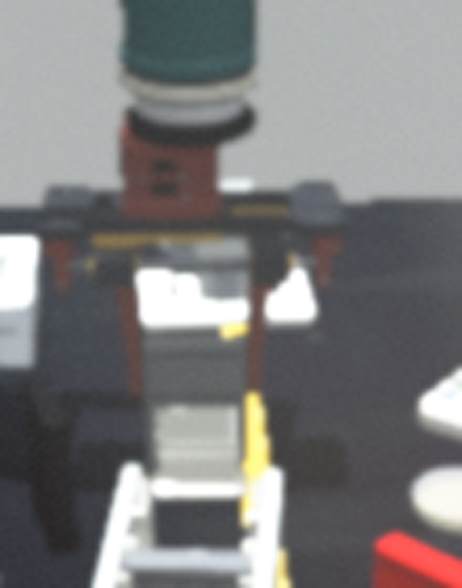

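Call:
{"name": "apply_moves", "arguments": {
  "motion": [
    {"travel": [0,-0.006,0],"delta_rot": [0,0,0],"jaw": 1},
    {"travel": [0,-0.008,0],"delta_rot": [0,0,0],"jaw": 1},
    {"travel": [0,-0.012,0],"delta_rot": [0,0,0],"jaw": 1},
    {"travel": [0,-0.016,0],"delta_rot": [0,0,0],"jaw": 1},
    {"travel": [0,-0.02,0],"delta_rot": [0,0,0],"jaw": 1},
    {"travel": [0,-0.02,0],"delta_rot": [0,0,0],"jaw": 1},
    {"travel": [0,-0.02,0],"delta_rot": [0,0,0],"jaw": 1},
    {"travel": [0,-0.012,0],"delta_rot": [0,0,0],"jaw": 1},
    {"travel": [0,-0.004,0],"delta_rot": [0,0,0],"jaw": 1},
    {"travel": [0,0,0],"delta_rot": [0,0,0],"jaw": 1}
  ]
}}

```text
clock: 20.1
position: [0.505, 0.0215, 0.2152]
tcp_rot: [0.707, -0.707, 0.011, -0.009]
ft_force: [-0.2, 0.4, -4.5]
grip_width: 0.727
```

```bash
python3 - <<'E'
from goto import *
plan([*loc(BY,0,0),.21],BY[2])
E
```

```text
t 20.10 grip 0.727 gp [0.505  0.0215 0.2092] jaw -0.0288 tilt [-0.0035  0.0006] F [-0.17  0.43 -4.53] qdmax 0.014 q [-0.09  0.26  1.75  0.    1.14 -0.07]
world dp mm [ 34.  257.5   0.8] tool travel mm now [ 26.6  -0.8 258.4] after-rot travel [ 43.   -0.8 256.2] rotvec [-0.0006 -0.0638 -0.0035]
```

Call:
{"name": "apply_moves", "arguments": {
  "motion": [
    {"travel": [0,0,0],"delta_rot": [0,-0.032,-0.003],"jaw": 1},
    {"travel": [0,0,0],"delta_rot": [0,-0.032,0],"jaw": 1},
    {"travel": [0.001,0,0.008],"delta_rot": [0,0,0],"jaw": 1},
    {"travel": [0.003,0,0.016],"delta_rot": [0,0,0],"jaw": 1},
    {"travel": [0.004,0,0.026],"delta_rot": [0,0,0],"jaw": 1},
    {"travel": [0.005,0,0.032],"delta_rot": [0,0,0],"jaw": 1},
    {"travel": [0.005,0,0.032],"delta_rot": [0,0,0],"jaw": 1},
    {"travel": [0.005,0,0.032],"delta_rot": [0,0,0],"jaw": 1},
    {"travel": [0.005,0,0.032],"delta_rot": [0,0,0],"jaw": 1},
    {"travel": [0.005,0,0.028],"delta_rot": [0,0,0],"jaw": 1},
    {"travel": [0.004,0,0.02],"delta_rot": [0,0,0],"jaw": 1},
    {"travel": [0.002,0,0.012],"delta_rot": [0,0,0],"jaw": 1},
    {"travel": [0.001,0,0.005],"delta_rot": [0,0,0],"jaw": 1},
    {"travel": [0,0,0],"delta_rot": [0,0,0],"jaw": 1},
    {"travel": [0,0,0],"delta_rot": [0,0,0],"jaw": 1}
  ]
}}

```text
clock: 21.35
position: [0.5287, 0.28, 0.2027]
tcp_rot: [-0.706, 0.708, 0.001, -0.016]
ft_force: [0.4, -0.3, -3.8]
grip_width: 0.729
```

```bash
python3 - <<'E'
from goto import *
plan([*loc(BY,0,0),.19],BY[2])
E
```

```text
t 21.35 grip 0.729 gp [0.5285 0.28   0.1967] jaw 0.0234 tilt [-0.021  -0.0028] F [ 0.42 -0.27 -3.84] qdmax 0.008 q [0.37 0.41 1.55 0.01 1.2  0.34]
world dp mm [10.3 -1.  -6.7] tool travel mm now [10.5  6.5 -1.2] after-rot travel [10.3  6.7 -1.4] rotvec [ 0.0021 -0.0115 -0.021 ]
```

Call:
{"name": "apply_moves", "arguments": {
  "motion": [
    {"travel": [0.004,0,-0.0005],"delta_rot": [0.002,-0.0115,-0.021],"jaw": 1},
    {"travel": [0.004,0,-0.0005],"delta_rot": [0,0,0],"jaw": 1},
    {"travel": [0.002,0,0],"delta_rot": [0,0,0],"jaw": 1},
    {"travel": [0,0,0],"delta_rot": [0,0,0],"jaw": 1},
    {"travel": [0,0,0],"delta_rot": [0,0,0],"jaw": 1},
    {"travel": [0,0,0],"delta_rot": [0,0,0],"jaw": 1}
  ]
}}

```text
clock: 21.85
position: [0.5394, 0.2733, 0.2025]
tcp_rot: [-0.706, 0.708, 0.011, -0.01]
ft_force: [0.9, -0.2, -4.3]
grip_width: 0.728
```

```bash
python3 - <<'E'
from goto import *; from crop import crop
plan([*loc(BY,0,0),.19],BY[2])
s=manip.grab_frame('side');crop(s,195,60,305,180,5,'s7')
t=manip.grab_frame('top');crop(t,80,140,230,260,5,'t7')
plan([*loc(BY,0,0),.19],BY[2])
E
```

```text
t 21.85 grip 0.728 gp [0.5394 0.2733 0.1965] jaw 0.0300 tilt [ 0.0006 -0.0025] F [ 0.92 -0.24 -4.33] qdmax 0.012 q [ 0.36  0.41  1.55 -0.    1.18  0.33]
world dp mm [-0.4  5.7 -6.5] tool travel mm now [-0.2  6.4  5.7] after-rot travel [-0.2  6.5  5.7] rotvec [ 0.0025 -0.005   0.0005]
t 21.95 grip 0.724 gp [0.5393 0.2735 0.1964] jaw 0.0304 tilt [ 0.0006 -0.0025] F [-0.15  0.13 -5.35] qdmax 0.005 q [ 0.36  0.41  1.55 -0.    1.18  0.33]
world dp mm [-0.3  5.5 -6.4] tool travel mm now [-0.2  6.4  5.5] after-rot travel [-0.1  6.4  5.5] rotvec [ 0.0025 -0.0046  0.0006]
```

View pics/s7.png

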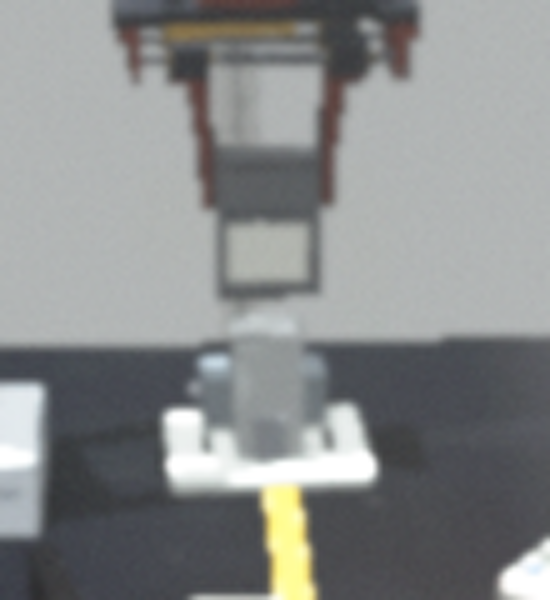

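View pics/t7.png

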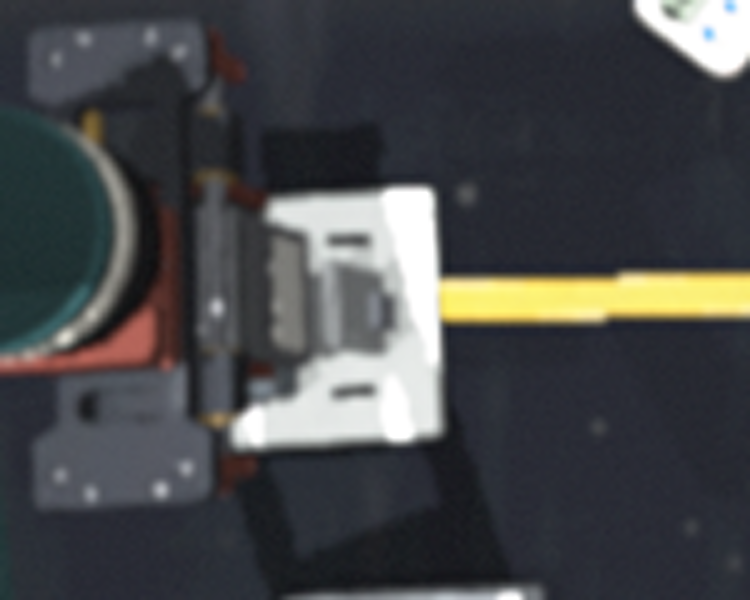

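```bash
python3 - <<'E'
from goto import *; from fit import *
s=manip.grab_frame('side');t=manip.grab_frame('top')
plan([*loc(BY,0,0),.19],BY[2])
C=(.5393,.2735,.030);z0=.1964-.0772
cb=box(-.032,.032,-.008,.008,z0,z0+.092);by=np.vstack([box(-.022,.022,-.0095,.0095,.085,.085),box(-.04,.04,-.0095,.0095,.02,.02),box(-.04,.04,.028,.064,.052,.052)])
for c,im,w in(('side',s,(215,80,275,170)),('top',t,(110,170,180,230))):
    crop(im,*w,8,c[0]+'8',[(proj(c,tr(C,cb)),(0,0,255)),(proj(c,tr(BY,by)),(0,255,0))])
E
```

```text
t 22.05 grip 0.728 gp [0.5392 0.2738 0.1964] jaw 0.0309 tilt [ 0.0005 -0.0024] F [ 0.94 -1.45 -3.19] qdmax 0.003 q [ 0.36  0.41  1.55 -0.    1.18  0.33]
world dp mm [-0.2  5.1 -6.4] tool travel mm now [0.  6.4 5.2] after-rot travel [0.  6.4 5.1] rotvec [ 0.0024 -0.0041  0.0004]
```

View pics/t8.png

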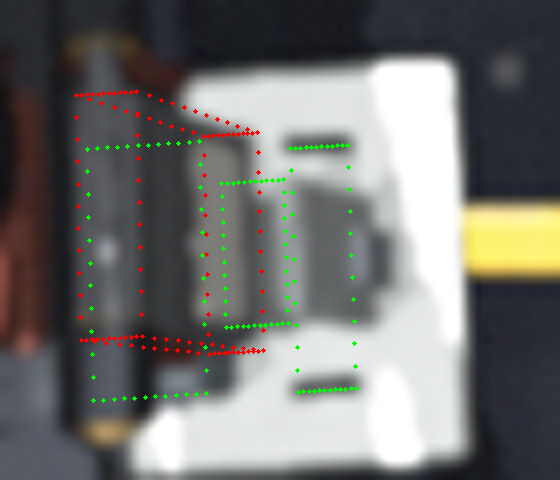

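View pics/s8.png

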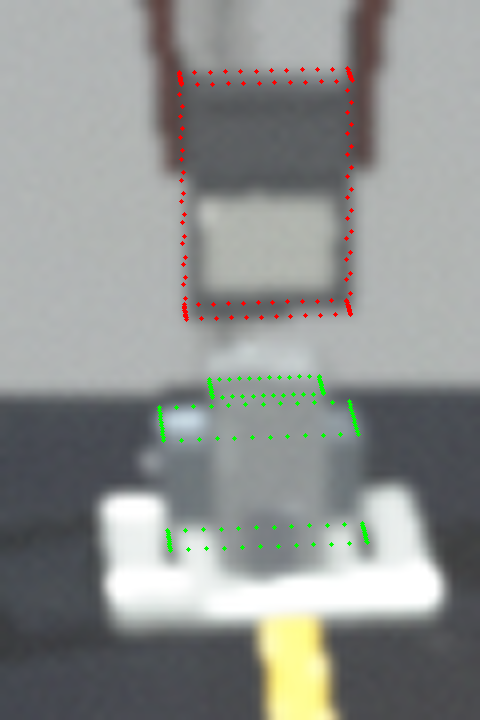

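Call:
{"name": "apply_moves", "arguments": {
  "motion": [
    {"travel": [0,0,0.003],"delta_rot": [0.0024,-0.004,0],"jaw": 1},
    {"travel": [0,0,0.002],"delta_rot": [0,0,0],"jaw": 1},
    {"travel": [0,0.003,0],"delta_rot": [0,0,0],"jaw": 1},
    {"travel": [0,0.003,0],"delta_rot": [0,0,0],"jaw": 1},
    {"travel": [0,0,0],"delta_rot": [0,0,0],"jaw": 1},
    {"travel": [0,0,0],"delta_rot": [0,0,0],"jaw": 1},
    {"travel": [0,0,0],"delta_rot": [0,0,0],"jaw": 1}
  ]
}}

```text
clock: 22.63
position: [0.5385, 0.28, 0.1954]
tcp_rot: [0.707, -0.707, -0.013, 0.013]
ft_force: [-0.2, 0.6, -5.3]
grip_width: 0.727
```

```bash
python3 - <<'E'
from goto import *
plan([*loc(BY,0,0),.175],BY[2])
E
```

```text
t 22.63 grip 0.727 gp [0.5385 0.28   0.1894] jaw 0.0364 tilt [-0.0002  0.0002] F [-0.17  0.6  -5.27] qdmax 0.002 q [0.37 0.42 1.56 0.   1.17 0.33]
world dp mm [  0.5  -1.  -14.4] tool travel mm now [ 0.5 14.4 -1. ] after-rot travel [ 0.5 14.4 -1. ] rotvec [-0.0002  0.0014 -0.0002]
```

Call:
{"name": "apply_moves", "arguments": {
  "motion": [
    {"travel": [0.0005,0.005,-0.001],"delta_rot": [0,0,0],"jaw": 1},
    {"travel": [0,0.006,0],"delta_rot": [0,0,0],"jaw": 1},
    {"travel": [0,0.006,0],"delta_rot": [0,0,0],"jaw": 1},
    {"travel": [0,0.002,0],"delta_rot": [0,0,0],"jaw": 1},
    {"travel": [0,0,0],"delta_rot": [0,0,0],"jaw": 1}
  ]
}}

```text
clock: 23.05
position: [0.539, 0.2788, 0.1742]
tcp_rot: [0.707, -0.707, -0.013, 0.013]
ft_force: [-0.3, -0.4, -4.5]
grip_width: 0.726
```

```bash
python3 - <<'E'
from goto import *
plan([*loc(BY,0,0),.0892],BY[2])
E
```

```text
t 23.05 grip 0.726 gp [0.539  0.2788 0.1682] jaw 0.0362 tilt [-0.0003  0.0001] F [-0.27 -0.44 -4.46] qdmax 0.01 q [0.36 0.44 1.58 0.   1.12 0.33]
world dp mm [ -0.    0.2 -79. ] tool travel mm now [-0.  79.   0.2] after-rot travel [-0.  79.   0.2] rotvec [-0.0001  0.0012 -0.0003]
```

Call:
{"name": "apply_moves", "arguments": {
  "motion": [
    {"travel": [0,0.005,0],"delta_rot": [0,0,0],"jaw": 1},
    {"travel": [0,0.005,0],"delta_rot": [0,0,0],"jaw": 1},
    {"travel": [0,0.004,0],"delta_rot": [0,0,0],"jaw": 1},
    {"travel": [0,0,0],"delta_rot": [0,0,0],"jaw": 1}
  ]
}}

```text
clock: 23.38
position: [0.5391, 0.2788, 0.1584]
tcp_rot: [0.707, -0.707, -0.013, 0.013]
ft_force: [-0.2, 0.6, -3.4]
grip_width: 0.727
```

Call:
{"name": "apply_moves", "arguments": {
  "motion": [
    {"travel": [0,0.005,0],"delta_rot": [0,0,0],"jaw": 1},
    {"travel": [0,0.006,0],"delta_rot": [0,0,0],"jaw": 1},
    {"travel": [0,0.005,0],"delta_rot": [0,0,0],"jaw": 1}
  ]
}}

```text
clock: 23.63
position: [0.5399, 0.2792, 0.1422]
tcp_rot: [0.707, -0.707, -0.013, 0.012]
ft_force: [-0.2, 0.2, -5.0]
grip_width: 0.725
```

```bash
python3 - <<'E'
from goto import *
plan([*loc(BY,0,0),.0892],BY[2])
E
```

```text
t 23.63 grip 0.725 gp [0.5399 0.2792 0.1362] jaw 0.0361 tilt [0.0015 0.001 ] F [-0.19  0.2  -4.97] qdmax 0.133 q [0.36 0.48 1.61 0.   1.06 0.33]
world dp mm [ -0.9  -0.2 -47. ] tool travel mm now [-1.  47.  -0.2] after-rot travel [-0.9 47.  -0.1] rotvec [-0.0009  0.0011  0.0015]
```

Clean in the gap; continue down.

Call:
{"name": "apply_moves", "arguments": {
  "motion": [
    {"travel": [-0.0005,0.006,0],"delta_rot": [0,0,0.001],"jaw": 1},
    {"travel": [0,0.006,0],"delta_rot": [0,0,0],"jaw": 1},
    {"travel": [0,0.006,0],"delta_rot": [0,0,0],"jaw": 1},
    {"travel": [0,0.005,0],"delta_rot": [0,0,0],"jaw": 1},
    {"travel": [0,0.003,0],"delta_rot": [0,0,0],"jaw": 1},
    {"travel": [0,0,0],"delta_rot": [0,0,0],"jaw": 1}
  ]
}}

```text
clock: 24.13
position: [0.5385, 0.2788, 0.1114]
tcp_rot: [0.707, -0.707, -0.012, 0.013]
ft_force: [0.4, 0.2, -4.4]
grip_width: 0.726
```

```bash
python3 - <<'E'
from goto import *
plan([*loc(BY,0,0),.0892],BY[2])
E
```

```text
t 24.13 grip 0.726 gp [0.5385 0.2788 0.1054] jaw 0.0360 tilt [-0.0021  0.0001] F [ 0.37  0.22 -4.4 ] qdmax 0.005 q [0.36 0.51 1.63 0.   1.   0.33]
world dp mm [  0.5   0.2 -16.2] tool travel mm now [ 0.6 16.2  0.2] after-rot travel [ 0.5 16.2  0.2] rotvec [-0.0001  0.001  -0.002 ]
```

Call:
{"name": "apply_moves", "arguments": {
  "motion": [
    {"travel": [0.0005,0.004,0],"delta_rot": [0,0,-0.002],"jaw": 1},
    {"travel": [0,0.004,0],"delta_rot": [0,0,0],"jaw": 1},
    {"travel": [0,0.003,0],"delta_rot": [0,0,0],"jaw": 1},
    {"travel": [0,0.001,0],"delta_rot": [0,0,0],"jaw": 1},
    {"travel": [0,0,0],"delta_rot": [0,0,0],"jaw": 1}
  ]
}}

```text
clock: 24.55
position: [0.5394, 0.279, 0.0984]
tcp_rot: [0.707, -0.707, -0.013, 0.012]
ft_force: [-0.7, -0.7, -4.6]
grip_width: 0.725
```

Call:
{"name": "apply_moves", "arguments": {
  "motion": [
    {"travel": [0,0.0015,0],"delta_rot": [0,0,0],"jaw": 1},
    {"travel": [0,0,0],"delta_rot": [0,0,0],"jaw": 1}
  ]
}}

```text
clock: 24.72
position: [0.5396, 0.279, 0.0969]
tcp_rot: [0.707, -0.707, -0.013, 0.012]
ft_force: [0.4, 0.3, -4.5]
grip_width: 0.726
```

Call:
{"name": "apply_moves", "arguments": {
  "motion": [
    {"travel": [0,0.001,0],"delta_rot": [0,0,0],"jaw": 1},
    {"travel": [0,0.001,0],"delta_rot": [0,0,0],"jaw": 1}
  ]
}}

```text
clock: 24.88
position: [0.5399, 0.2791, 0.0952]
tcp_rot: [0.707, -0.707, -0.013, 0.012]
ft_force: [-1.1, 0.2, 3.5]
grip_width: 0.727
```

Call:
{"name": "apply_moves", "arguments": {
  "motion": [
    {"travel": [0,0.001,0],"delta_rot": [0,0,0],"jaw": 1}
  ]
}}

```text
clock: 24.97
position: [0.5399, 0.2792, 0.0952]
tcp_rot: [0.707, -0.707, -0.013, 0.012]
ft_force: [-5.7, -1.5, 13.3]
grip_width: 0.726
```

Call:
{"name": "apply_moves", "arguments": {
  "motion": [
    {"travel": [0,0.001,0],"delta_rot": [0,0,0],"jaw": 1}
  ]
}}

```text
clock: 25.05
position: [0.5399, 0.2792, 0.0952]
tcp_rot: [0.707, -0.707, -0.014, 0.012]
ft_force: [-3.2, -1.7, 4.4]
grip_width: 0.729
```

Floor reached at the predicted height. Release and rise.

Call:
{"name": "apply_moves", "arguments": {
  "motion": [
    {"travel": [0,-0.0005,0],"delta_rot": [0,0,0],"jaw": -1},
    {"travel": [0,0,0],"delta_rot": [0,0,0],"jaw": -1},
    {"travel": [0,0,0],"delta_rot": [0,0,0],"jaw": -1},
    {"travel": [0,0,0],"delta_rot": [0,0,0],"jaw": -1},
    {"travel": [0,0,0],"delta_rot": [0,0,0],"jaw": -1}
  ]
}}

```text
clock: 25.47
position: [0.5426, 0.2802, 0.0985]
tcp_rot: [0.708, -0.706, -0.016, 0.01]
ft_force: [0.0, 0.3, 0.2]
grip_width: 0.995
```

Call:
{"name": "apply_moves", "arguments": {
  "motion": [
    {"travel": [0,-0.006,0],"delta_rot": [0,0,0],"jaw": -1},
    {"travel": [0,-0.01,0],"delta_rot": [0,0,0],"jaw": -1},
    {"travel": [0,-0.015,0],"delta_rot": [0,0,0],"jaw": -1},
    {"travel": [0,-0.02,0],"delta_rot": [0,0,0],"jaw": -1},
    {"travel": [0,-0.02,0],"delta_rot": [0,0,0],"jaw": -1},
    {"travel": [0,-0.02,0],"delta_rot": [0,0,0],"jaw": -1},
    {"travel": [0,-0.02,0],"delta_rot": [0,0,0],"jaw": -1},
    {"travel": [0,-0.01,0],"delta_rot": [0,0,0],"jaw": -1},
    {"travel": [-0.015,0,-0.015],"delta_rot": [0,0,0],"jaw": -1},
    {"travel": [-0.02,0,-0.025],"delta_rot": [0,0,0],"jaw": -1},
    {"travel": [-0.02,0,-0.03],"delta_rot": [0,0,0],"jaw": -1},
    {"travel": [-0.015,0,-0.03],"delta_rot": [0,0,0],"jaw": -1},
    {"travel": [-0.01,0,-0.03],"delta_rot": [0,0,0],"jaw": -1},
    {"travel": [-0.005,0,-0.015],"delta_rot": [0,0,0],"jaw": -1},
    {"travel": [0,0,0],"delta_rot": [0,0,0],"jaw": -1},
    {"travel": [0,0,0],"delta_rot": [0,0,0],"jaw": -1}
  ]
}}

```text
clock: 26.8
position: [0.4596, 0.1286, 0.2321]
tcp_rot: [0.709, -0.705, -0.02, 0.007]
ft_force: [0.3, -0.3, 0.2]
grip_width: 0.998
```

```bash
python3 - <<'E'
from goto import *; from fit import *
s=manip.grab_frame('side');t=manip.grab_frame('top')
plan([*loc(BY,0,0),.19],BY[2])
C=(.5397,.2790,.035)
cb=box(-.032,.032,-.008,.008,.012,.104)
rk=np.vstack([box(-.032,.032,y-.008,y+.008,.1,.1) for y in(-.06,0)])
crop(s,195,100,305,290,3,'s9');crop(t,105,165,400,245,2.7,'t9')
crop(s,215,100,285,170,8,'s9b',[(proj('side',tr(C,cb)),(0,0,255))])
crop(t,110,165,180,235,8,'t9b',[(proj('top',tr(C,cb)),(0,0,255))])
crop(t,295,180,400,245,7,'t9r',[(proj('top',tr(RK,rk)),(0,0,255))])
E
```

```text
t 26.90 grip 0.998 gp [0.4602 0.1294 0.226 ] jaw 0.0401 tilt [0.0177 0.0066] F [ 0.39 -0.24  0.42] qdmax 0.016 q [0.13 0.19 1.8  0.   1.13 0.08]
world dp mm [ 78.9 149.6 -36. ] tool travel mm now [ 84.2  38.4 146.1] after-rot travel [ 84.1  36.  146.7] rotvec [-0.0059  0.0052  0.0179]
```

View pics/s9.png

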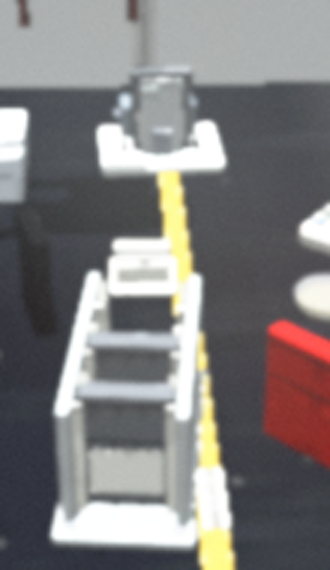

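View pics/t9.png

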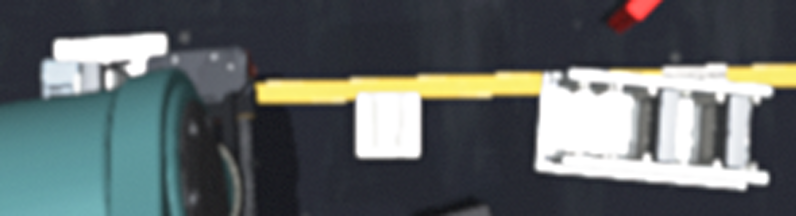

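View pics/s9b.png

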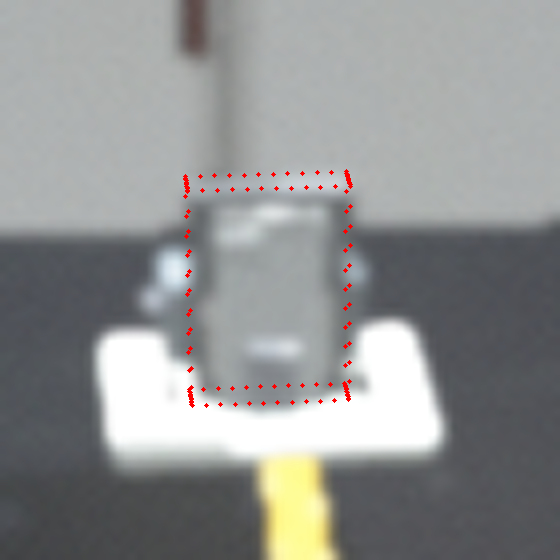

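View pics/t9b.png

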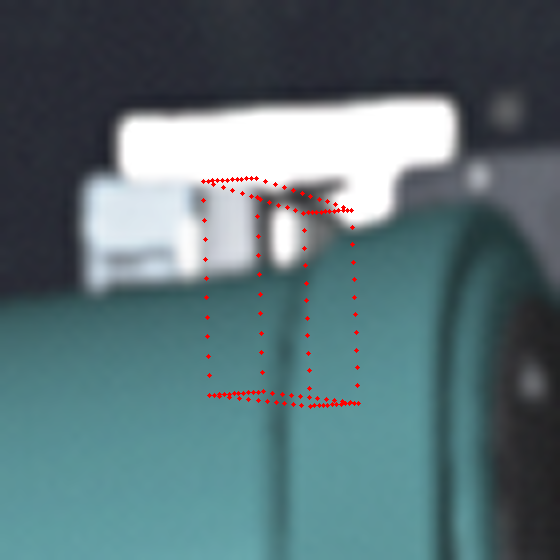

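View pics/t9r.png

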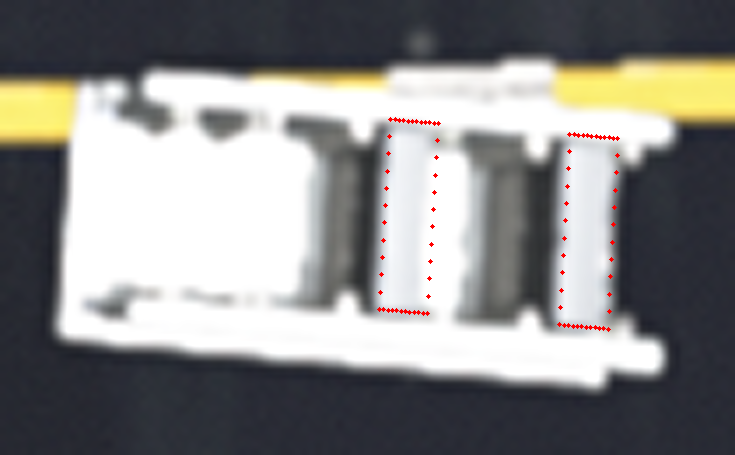

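```bash
python3 - <<'E'
from h import *
s0=cv2.imread('pics/s0.png');s=grab('side','s10')
for n in ('film_box','petri_a','timer'):print(n,[np.round(d['at']) for d in manip.look_for('side',n)[:2]])
print(manip.get_obs()['ft_force'],manip.sign_off())
E
```

```text
film_box [array([195., 152.])]
petri_a [array([303., 197.])]
timer [array([308., 178.]), array([250., 128.])]
the job is handed in; nothing more can be done
[ 0.19799143  0.15355112 -0.08219141] None
```

The full cassette now stands in the loading bay, released, and the job is handed in at about 27 s of the 72 s allowed. No verdict was reported.

- **Finding the full one:** I lifted each cassette a little in its slot. The right-hand and middle ones pulled about 1–2 N, so they are empty. The left-hand one pulled about 4.3–5 N, so it is full. I lowered both empties again until I felt the slot floor.
- **Parking stand:** The full cassette went into the stand gripped by its top edge, and I let go. The side picture showed it standing upright there.
- **Loading bay:** I took it again by its narrow ends (grip opening 63.8 mm) and lowered it slowly between the cheeks. It touched the floor at exactly the predicted height, so I let go and backed the arm off.

**Last checks:**
- **Bay:** In the side picture the cassette outline matches the fully home pose to about 1 mm. The arm hid most of the bay from the top camera, so its position across the gap rests on the arm's own reading and the side view.
- **Rack:** Both empties match their fully seated outlines in the top view.
- **Bystanders:** The carton, dish and timer were found within 2–4 pixels of their first positions, which is about the detector's scatter. The arm touched nothing, with the wrist force near zero.
- **Disagreement:** The cassettes in the rack were about 1–2 mm from where the cameras put them. I corrected for this from the arm's position when it gripped them.

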